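# Reset the hearing-aid fitting station

### The arm

A 7-joint arm with a two-finger parallel gripper is mounted at the origin on the work surface. World frame = base frame: x ahead of the robot, y to its left, z up, the work surface at z = 0. Lengths are in mm, angles in rad, forces in N, time in s.
With the tool pointing down it reaches from about 425 to 975 mm from the base axis. Payload 16.7 kg.
Tool frame: the origin (TCP) lies midway between the tips of the shut fingers; the grasp point (between the pads) lies 19 mm behind it; z points along the fingers, y is the line along which they close (so a half turn about z gives the same grasp; the last joint's range is limited). The gripper opens to 85 mm and grips with 20 to 120 N. Pads are 22 mm wide; open, the fingers measure 114 mm over their backs; the gripper's body (76 mm by 85 mm) begins 54 mm behind the grasp point. The pads swing forward as they close: fully open they stand 13 mm farther back than shut.
Start: joints at [-1.427, 0.426, 0.074, 1.606, -0.034, 1.111, -0.067], TCP at [195.48, 646.037, 231.302] pointing down, gripper open.
Joint ranges: [-2.85, 2.85], [-0.5, 2.14], [-1.23, 1.37], [0.21, 2.46], [-1.02, 4.16], [0.16, 2.05], [-2.73, 2.73]. Speed limits (rad/s): [1.89, 1.89, 2.39, 2.39, 3.01, 3.01, 3.01].

### API

Orientations are given as a 3x3 rotation matrix whose columns are the frame's x, y, z axes.
In Python, from workcell import manip, cams, models gives the robot as it stands.
- The arm moves only by the tool drive_tool, never from a script. Its argument "deltas" is a list of rows, each an object of numbers: "gripper": the opening, from -1 (shut) to 1 (fully open); "x", "y", "z": the shift along the tool's x, y, z in m; "ax", "ay", "az": the turn, a rotation vector about the tool's x, y, z in degrees. In form: [{"gripper": .., "x": .., "y": .., "z": .., "ax": .., "ay": .., "az": ..}, ...]. A call has 1 to 5 rows; each row shifts and turns the commanded pose from where the row before left it, along the tool's axes as they then stand; what a row does not reach is not made up. A row lasts 1/10 s, in which the tool goes at most 50 mm and 8.59 degrees, less where a joint would pass 70% of its speed; a pose out of reach is approached as far as the arm can. A call is refused whole if a number of a shift passes 0.05 or a number of a turn 8.59, either way. A call with a gripper value outside its range is refused whole. The fingers move at their own pace and stop on an object; "newtons" is the grip in N (left out, the last holds). Time passes only in rows, so rows that do not move let the fingers close. It gives the time, the measured TCP pose, the force, the opening and the grip force at its end, in the units of the state.
- manip.get_state(): the state, without advancing time (a new reading comes with each control period).
- cams.capture(name): name is "scene" or "top" or "wrist"; returns a dict with "image" (400x640x3 uint8, red, green, blue), "fov_y" (degrees; the focal length in pixels is half the picture's height over the tangent of half this angle, whatever the lens; pixels are square), "cx", "cy" (the principal point, pixels), "dist" ([k1, k2, p1, p2, k3] as OpenCV has them; the pictures are not rectified), "world_from_camera" (4x4, takes a point from camera to world coordinates). Camera axes: x right, y down, z forward; pixel columns grow to the right and rows downward; lengths in mm; the calibration is good to about 2 mm. A picture is of the moment at which its call begins. There is no depth.
- manip.close_job(): hands the job in; it is judged then, once.
Trained networks look in a picture, given as the dict that the camera call returned (one of the last four; its "shot" number tells which), for a name from the list of things; names that differ only in an ending like _2 or _b are one class to them, and where a whole thing is asked for, a point or a joint stands for the part that bears it (a point fixed in the world has none). Each returns a list of dicts, best first, with "conf" (0 to 1); they miss things now and then, are a little off and sometimes report something else, mostly with a low value. They report only what shows in the picture. A call takes as long as a camera call. They do not tell look-alikes from the thing itself.
- models.find_in(query, picture): "bbox" ([left, top, right, bottom] in pixels, round what is visible of it).
- models.silhouettes(query, picture): "region" (400x640 bool, what is visible of it) and "bbox" ([left, top, right, bottom] in pixels, round what is visible of it).
The state is a dict: "time_s": time; "joint_positions": joint angles; "joint_vel": joint speeds; "joint_efforts": joint torques, N m; "eef_pos": TCP position; "tcp_rot": TCP orientation; "ft_force": force on the tool from outside, world axes, zero at the start; "ft_torque": the same for the moment, N m; "finger_gap": opening from 0.0 (shut) to 1.0 (fully open); "gripper_force": force on a finger pad.
Only numpy, scipy, OpenCV 4.12 (cv2) and the standard library are available. Lean on these libraries where they do the work, as an engineer would, in place of code of your own. Each camera call takes 0.05 s, during which the arm holds its last target. There are 200 camera calls.

### The job

Put the fitting station back in order for the next client: hang every stock bin that stands on the counter on the top louvre of the panel by its lip, side by side, keeping the bins level enough not to spill; slide both ear-light pens along their V-grooves in the charging dock until their tails touch the contacts on the end stop; and lay the battery tester and the tweezers case flat inside their printed outlines, squared to them. Leave the ear impression, the dome tip holder and the jar where they are.

Things in the scene. Friction and masses are not known exactly. Their poses are not given: they have to be found in the camera images.
- bin_a: grey plastic stock bin, open on top, about 0.1 kg: 90 mm long (x), 60 mm wide (y), walls 3 mm; outer side walls 50 mm high from x -17 to +45 mm, 30 mm high ahead of that; front wall (-x) 26 mm, back wall (+x) 60 mm with a hanging lip along its top. Stock inside is up to 18 mm high. Origin: centre of the underside; x points to the back, z up. The bins are alike but for the stock. May be absent.
- bin_a_lip (a point): middle of bin_a's lip, on the underside: 48.5 mm behind and 57 mm above the bin's origin, same axes. The lip runs back 13 mm from the back wall's top and turns down in a flange ending 13 mm below the lip's top; the channel, open below, is 4 mm wide inside, 8 mm at its mouth. On a hung bin this point lies on the louvre's top edge. May be absent
- bin_b: grey plastic stock bin, open on top, about 0.1 kg: 90 mm long (x), 60 mm wide (y), walls 3 mm; outer side walls 50 mm high from x -17 to +45 mm, 30 mm high ahead of that; front wall (-x) 26 mm, back wall (+x) 60 mm with a hanging lip along its top. Stock inside is up to 18 mm high. Origin: centre of the underside; x points to the back, z up. The bins are alike but for the stock. May be absent.
- bin_b_lip (a point): middle of bin_b's lip, on the underside: 48.5 mm behind and 57 mm above the bin's origin, same axes. The lip runs back 13 mm from the back wall's top and turns down in a flange ending 13 mm below the lip's top; the channel, open below, is 4 mm wide inside, 8 mm at its mouth. On a hung bin this point lies on the louvre's top edge. May be absent
- bin_c: grey plastic stock bin, open on top, about 0.1 kg: 90 mm long (x), 60 mm wide (y), walls 3 mm; outer side walls 50 mm high from x -17 to +45 mm, 30 mm high ahead of that; front wall (-x) 26 mm, back wall (+x) 60 mm with a hanging lip along its top. Stock inside is up to 18 mm high. Origin: centre of the underside; x points to the back, z up. The bins are alike but for the stock. May be absent.
- bin_c_lip (a point): middle of bin_c's lip, on the underside: 48.5 mm behind and 57 mm above the bin's origin, same axes. The lip runs back 13 mm from the back wall's top and turns down in a flange ending 13 mm below the lip's top; the channel, open below, is 4 mm wide inside, 8 mm at its mouth. On a hung bin this point lies on the louvre's top edge. May be absent
- panel: grey steel louvred panel fixed on the counter: sheet 320 mm long (y), 193 mm high, front looking to -x, base plate 6 mm high reaching 20 mm ahead of the sheet. Three louvre rows run along the front, top edges 170, 128 and 86 mm above the counter; the row below backs a hung bin's foot and keeps it upright. Origin: on the counter under the middle of the sheet's front face, z up
- panel_louvre (a point): middle of the uppermost louvre's top edge, 170 mm up; axes as the panel's (y along the louvre, 155 mm either way; -x away from the sheet). The louvre is a 3 mm lip, 14 mm high, outer face 16 mm ahead of the sheet, with a 13 mm wide pocket behind it for a bin's flange. A hung bin's x lies along this x; three bins fit at 100 mm spacing
- dock: white two-bay charging dock fixed on the counter: two blocks 200 mm long (x -100 to +100 mm), 32 mm wide, 24 mm high, at y +25 and -25 mm on a 10 mm base, each with a 90 degree V-groove 10 mm deep and 20 mm wide along its top; open at -x; at +x a common end stop, 44 mm high, carries the charging contacts. Origin: centre of the underside, z up
- stop_a (a point): the brass contact on the end stop's face at the end of groove a (dock y +25 mm), on the axis of a pen lying in the groove: dock x +100 mm, 25.3 mm above the counter; axes as the dock's
- pen_a: capped ear-light pen, a plain cylinder 140 mm long and 16 mm thick, about 45 g, lying in the dock's groove a a few centimetres short of the end stop, 9 mm proud of the block. Origin: middle of its axis; x along it towards the tail (contact end, facing the stop). It may roll about x and slides easily
- pen_a_tail (a point): centre of pen_a's flat tail end (brass contact), 70 mm along +x from its origin
- pen_a_cap (a point): centre of pen_a's flat black cap end, 70 mm along -x from its origin
- stop_b (a point): the brass contact on the end stop's face at the end of groove b (dock y -25 mm), on the axis of a pen lying in the groove: dock x +100 mm, 25.3 mm above the counter; axes as the dock's
- pen_b: capped ear-light pen, a plain cylinder 140 mm long and 16 mm thick, about 45 g, lying in the dock's groove b a few centimetres short of the end stop, 9 mm proud of the block. Origin: middle of its axis; x along it towards the tail (contact end, facing the stop). It may roll about x and slides easily
- pen_b_tail (a point): centre of pen_b's flat tail end (brass contact), 70 mm along +x from its origin
- pen_b_cap (a point): centre of pen_b's flat black cap end, 70 mm along -x from its origin
- tester: blue plastic battery tester, 62 x 40 x 24 mm (x, y, z), about 70 g, lying flat. Origin: centre of the underside
- case: brushed steel tweezers case, closed, 130 x 36 x 18 mm (x, y, z), about 110 g, lying flat. Origin: centre of the underside
- tester_mark: the smaller black rectangular outline printed on the counter, 78 x 56 mm inside (x, y): the tester's place. Origin: its centre, on the counter
- case_mark: the longer black rectangular outline printed on the counter, 146 x 52 mm inside (x, y): the tweezers case's place. Origin: its centre, on the counter
- ear: bystander: clear acrylic ear impression, 38 mm foot, 46 mm high, loose. Origin: centre of the underside
- domes: bystander: tan rubber dome tip holder, 50 x 110 x 18 mm with small clear domes on top, loose. Origin: centre of the underside
- wipes: bystander: jar, 60 mm across, 110 mm high, loose. Origin: centre of the underside
Not all that is in view belongs to the job. Of the things shaped like the tester, the blue one is meant. Leave any orange look-alike of the pen_a alone.

How it is judged:
By the outcome, as a careful person would: the job done as asked, in the order asked, and still so for the second after the job is handed in, with the robot touching nothing.
Of bin_a, bin_b, bin_c only 2 to 3 are there at a start; the rules pass over those that are not, and their reading is None.
At some moment in a run one of tester, case may be knocked a few centimetres aside while the robot is not near it.
It also fails if it takes over 210 s, if anything falls off the work surface, if the arm or the gripper's body presses on something with over 40 N, if the wrist force passes 120 N, or if a joint passes its speed limit or range.

## Working session

There is one attempt and no reset: what is moved stays moved. The work goes in short steps, Python scripts to look and compute and a tool call to move; the robot and the scene stay as the last step left them, time stands still between calls to the robot, and variables do not carry over. Pictures are saved under pics/ and viewed, at most 14 in all, crops included, and the job is handed in when it is done.

Besides the shell and the picture viewer there is one more tool, called as name(argument=value, ...), one argument or row to a line, values as JSON. drive_tool: Moves the arm, as the interface text tells. Its arguments: {"type":"object","properties":{"deltas":{"type":"array"},"newtons":{"type":"number"}},"required":["deltas"]}

```bash
ls; mkdir -p pics; cat > h.py <<'E'
import numpy as np, cv2
from workcell import manip, cams, models
def K(p):
    f=200/np.tan(np.radians(p["fov_y"])/2); return np.array([[f,0,p["cx"]],[0,f,p["cy"]],[0,0,1.]])
def ray(p,uv):
    uv=np.array(uv,float).reshape(-1,1,2)
    n=cv2.undistortPoints(uv,K(p),np.array(p["dist"],float)).reshape(-1,2)
    T=np.array(p["world_from_camera"]); d=np.c_[n,np.ones(len(n))]@T[:3,:3].T
    return T[:3,3],d
def onz(p,uv,z=0):
    o,d=ray(p,uv); return o+d*((z-o[2])/d[:,2])[:,None]
def proj(p,X):
    T=np.linalg.inv(np.array(p["world_from_camera"])); r,_=cv2.Rodrigues(T[:3,:3])
    return cv2.projectPoints(np.array(X,float).reshape(-1,1,3),r,T[:3,3],K(p),np.array(p["dist"],float))[0].reshape(-1,2)
def save(p,n): cv2.imwrite(f"pics/{n}.png",p["image"][:,:,::-1])
def rect(p,mask,z):
    c,_=cv2.findContours(mask.astype(np.uint8),0,2); c=max(c,key=cv2.contourArea).reshape(-1,2)
    w=onz(p,c,z)[:,:2].astype(np.float32); return cv2.minAreaRect(w)
E
python3 - <<'E'
from h import *
for n in("scene","top"):
    p=cams.capture(n); save(p,n+"0"); print(n,np.round(p["world_from_camera"],2).tolist(),p["fov_y"])
    for q in("bin_a","panel","dock","pen_a","tester","case","tester_mark","case_mark","ear","domes","wipes"):
        print(q,[(np.round(d["bbox"]).astype(int).tolist(),round(d["conf"],2)) for d in models.find_in(q,p)])
E
```

```text
pics
scene [[0.14, 0.75, -0.64, 1492.02], [0.99, -0.12, 0.08, -213.39], [-0.02, -0.65, -0.76, 1155.87], [0.0, 0.0, 0.0, 1.0]] 50.52016420848662
bin_a [([364, 186, 396, 215], 0.89), ([324, 174, 356, 204], 0.72)]
panel [([417, 112, 468, 209], 0.86)]
dock [([171, 191, 244, 302], 0.91)]
pen_a [([236, 192, 245, 226], 0.69), ([218, 192, 227, 230], 0.55), ([165, 203, 200, 220], 0.46)]
tester [([327, 162, 343, 178], 0.65), ([301, 172, 321, 191], 0.44)]
case []
tester_mark [([362, 187, 396, 216], 0.67)]
case_mark [([219, 194, 229, 227], 0.6)]
ear [([266, 172, 278, 202], 0.55)]
domes [([346, 246, 376, 263], 0.69)]
wipes [([384, 214, 405, 253], 0.69)]
top [[0.03, -0.98, 0.2, 359.78], [-1.0, -0.03, 0.01, -80.51], [-0.0, -0.2, -0.98, 1248.32], [0.0, 0.0, 0.0, 1.0]] 54.42759847295448
bin_a [([238, 199, 277, 224], 0.84), ([274, 223, 313, 246], 0.63)]
panel [([146, 184, 199, 294], 0.88)]
dock [([400, 191, 438, 261], 0.79)]
pen_a [([455, 227, 488, 262], 0.78), ([406, 207, 415, 251], 0.6), ([420, 206, 428, 251], 0.46)]
tester [([283, 262, 301, 282], 0.71), ([318, 246, 334, 267], 0.53)]
case [([363, 242, 377, 283], 0.77)]
tester_mark []
case_mark [([362, 240, 376, 281], 0.41)]
ear [([334, 157, 343, 165], 0.69), ([272, 220, 313, 245], 0.42)]
domes [([278, 145, 312, 164], 0.65), ([237, 200, 273, 224], 0.35), ([245, 146, 272, 173], 0.2)]
wipes [([243, 145, 271, 174], 0.93), ([406, 209, 416, 250], 0.19)]
```

```bash
python3 - <<'E'
import cv2
a=cv2.imread("pics/scene0.png")[90:330,140:500]; cv2.imwrite("pics/scene0c.png",cv2.resize(a,None,fx=2.2,fy=2.2,interpolation=2))
a=cv2.imread("pics/top0.png")[130:310,130:500]; cv2.imwrite("pics/top0c.png",cv2.resize(a,None,fx=2.15,fy=2.15,interpolation=2))
E
```

```text
(no output)
```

View pics/top0c.png

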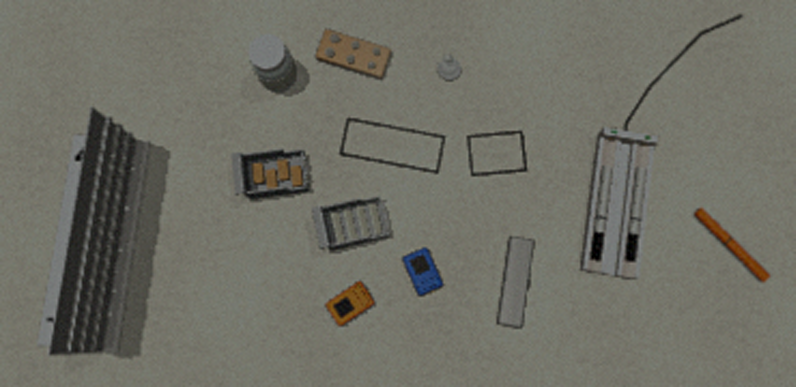

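View pics/scene0c.png

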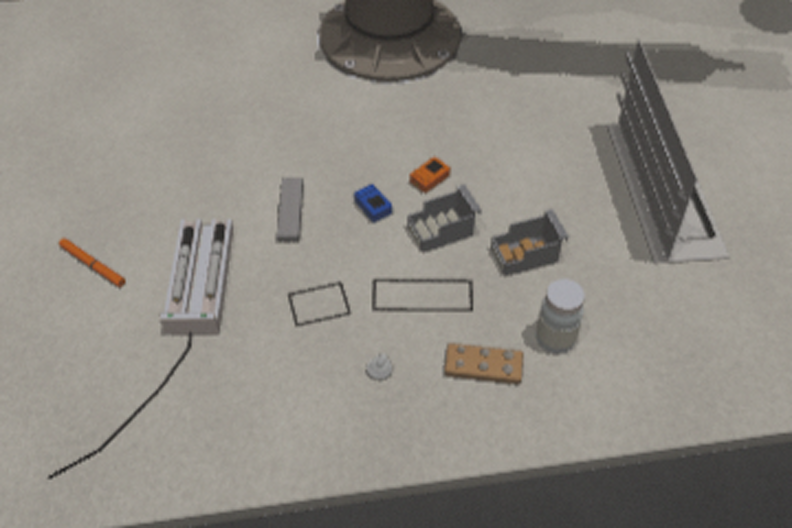

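```bash
python3 - <<'E'
from h import *
p=cams.capture("top")
for q,z in(("bin_a",50),("tester",24),("case",18),("dock",24),("pen_a",25),("panel",0)):
    for d in models.silhouettes(q,p): 
        r=rect(p,d["region"],z); print(q,round(d["conf"],2),np.round(r[0]),np.round(r[1]),round(r[2],1),d["bbox"])
g=lambda u,v:(130+u/2.15,130+v/2.15)
print("panel top sheet corners px(94,108),(52,353)",np.round(onz(p,[g(94,108),g(52,353)],193)))
print("casemark",np.round(onz(p,[g(350,119),g(445,136),g(437,171),g(341,154)])))
print("testmark",np.round(onz(p,[g(468,134),g(523,131),g(526,171),g(473,174)])))
print("dock",np.round(onz(p,[g(600,130),g(660,140),g(637,277),g(583,270)],0)))
w=cams.capture("wrist"); save(w,"w0"); print(np.round(w["world_from_camera"],3).tolist(),w["fov_y"],w["dist"])
s=manip.get_state(); print(np.round(s["tcp_rot"],3).tolist(),s["eef_pos"],s["time_s"],s["finger_gap"])
E
```

```text
bin_a 0.68 [586. 131.] [ 69. 109.] 7.7 [239.7, 199.8, 275.9, 222.8]
bin_a 0.61 [515.  11.] [ 65. 102.] 12.3 [275.1, 221.7, 312.4, 245.7]
bin_a 0.3 [449. -94.] [60. 40.] 25.3 [319.6, 248.2, 333.5, 267.6]
tester 0.78 [450. -95.] [60. 39.] 27.9 [319.4, 246.3, 334.7, 266.9]
tester 0.65 [403.   9.] [39. 61.] 35.1 [285.4, 261.5, 302.0, 279.8]
case 0.6 [ 441. -231.] [ 39. 132.] 80.1 [364.3, 238.0, 377.9, 282.4]
dock 0.94 [ 562. -383.] [ 88. 220.] 81.1 [401.7, 191.4, 437.0, 261.7]
dock 0.26 [ 439. -230.] [ 37. 129.] 81.7 [362.5, 240.0, 377.1, 283.8]
pen_a 0.78 [ 545. -356.] [ 19. 141.] 81.8 [406.7, 208.5, 415.4, 251.5]
pen_a 0.71 [ 501. -546.] [125.  16.] 41.9 [455.6, 230.0, 482.8, 258.3]
pen_a 0.67 [ 543. -408.] [ 22. 141.] 80.6 [418.2, 208.5, 428.6, 252.7]
panel 0.83 [501. 399.] [122. 370.] 87.3 [150.2, 183.3, 199.6, 292.1]
panel top sheet corners px(94,108),(52,353) [[638. 342. 193.]
 [324. 363. 193.]]
casemark [[ 682.   21.    0.]
 [ 659. -126.    0.]
 [ 604. -115.    0.]
 [ 626.   33.    0.]]
testmark [[ 663. -161.    0.]
 [ 670. -245.    0.]
 [ 607. -250.    0.]
 [ 601. -169.    0.]]
dock [[ 675. -364.    0.]
 [ 661. -456.    0.]
 [ 451. -415.    0.]
 [ 460. -335.    0.]]
[[0.289, 0.921, 0.263, 128.948], [0.957, -0.278, -0.079, 667.281], [0.0, 0.274, -0.962, 374.645], [0.0, 0.0, 0.0, 1.0]] 62.16274483204106 [0.00715025 0.         0.         0.         0.        ]
[[-0.957, 0.29, -0.0], [0.29, 0.957, -0.0], [0.0, -0.0, -1.0]] [195.46378509 646.02782137 231.28910476] 1.6 0.999665328620105
```

View pics/w0.png

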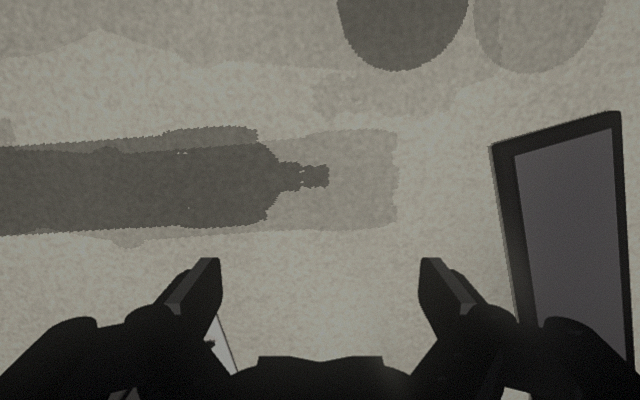

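drive_tool(
  deltas=[
    {"z": -0.03,"az": 8},
    {"z": -0.03,"az": 8},
    {"z": -0.03,"az": 8},
    {"z": -0.03,"az": 8},
    {"az": 8},
  ],
)

```text
invalid input at $.deltas[0]: expected keys gripper, x, y, z, ax, ay, az
```

drive_tool(
  deltas=[
    {"az": 8},
    {"az": 8},
    {"az": 8},
    {"az": 8},
    {},
  ],
)

```text
invalid input at $.deltas[0]: expected keys gripper, x, y, z, ax, ay, az
```

All keys are needed.

drive_tool(
  deltas=[
    {"gripper": 1,"x": 0,"y": 0,"z": -0.03,"ax": 0,"ay": 0,"az": 8},
    {"gripper": 1,"x": 0,"y": 0,"z": -0.03,"ax": 0,"ay": 0,"az": 8},
    {"gripper": 1,"x": 0,"y": 0,"z": -0.03,"ax": 0,"ay": 0,"az": 8},
    {"gripper": 1,"x": 0,"y": 0,"z": -0.03,"ax": 0,"ay": 0,"az": 8},
    {"gripper": 1,"x": 0,"y": 0,"z": 0,"ax": 0,"ay": 0,"az": 8},
  ],
)

```text
time_s: 2.1
eef_pos: [196.0, 647.3, 356.0]
tcp_rot: [[-0.542, 0.84, 0.001], [0.84, 0.542, 0.006], [0.005, 0.004, -1.0]]
ft_force: [0.3, 0.5, -0.0]
finger_gap: 1.0
gripper_force: 0.0
```

drive_tool(
  deltas=[
    {"gripper": 1,"x": 0,"y": 0,"z": 0,"ax": 0,"ay": 0,"az": 8},
    {"gripper": 1,"x": 0,"y": 0,"z": 0,"ax": 0,"ay": 0,"az": 8},
    {"gripper": 1,"x": 0,"y": 0,"z": 0,"ax": 0,"ay": 0,"az": 8},
    {"gripper": 1,"x": 0,"y": 0,"z": 0,"ax": 0,"ay": 0,"az": 8},
    {"gripper": 1,"x": 0,"y": 0,"z": 0,"ax": 0,"ay": 0,"az": 0},
  ],
)

```text
time_s: 2.6
eef_pos: [195.4, 646.1, 351.3]
tcp_rot: [[-0.018, 1.0, 0.0], [1.0, 0.018, -0.0], [-0.0, 0.0, -1.0]]
ft_force: [0.6, -0.5, -0.2]
finger_gap: 1.002
gripper_force: 0.0
```

drive_tool(
  deltas=[
    {"gripper": 1,"x": -0.035,"y": 0.032,"z": 0,"ax": 0,"ay": 0,"az": 0},
    {"gripper": 1,"x": -0.035,"y": 0.032,"z": 0,"ax": 0,"ay": 0,"az": 0},
    {"gripper": 1,"x": -0.035,"y": 0.032,"z": 0,"ax": 0,"ay": 0,"az": 0},
    {"gripper": 1,"x": -0.035,"y": 0.032,"z": 0,"ax": 0,"ay": 0,"az": 0},
    {"gripper": 1,"x": -0.035,"y": 0.032,"z": 0,"ax": 0,"ay": 0,"az": 0},
  ],
)

```text
time_s: 3.1
eef_pos: [360.1, 472.8, 351.5]
tcp_rot: [[-0.026, 1.0, 0.0], [1.0, 0.026, 0.0], [0.0, 0.0, -1.0]]
ft_force: [0.2, 0.2, -0.3]
finger_gap: 0.998
gripper_force: 0.0
```

drive_tool(
  deltas=[
    {"gripper": 1,"x": -0.035,"y": 0.032,"z": 0,"ax": 0,"ay": 0,"az": 0},
    {"gripper": 1,"x": -0.035,"y": 0.032,"z": 0,"ax": 0,"ay": 0,"az": 0},
    {"gripper": 1,"x": -0.035,"y": 0.032,"z": 0,"ax": 0,"ay": 0,"az": 0},
    {"gripper": 1,"x": -0.035,"y": 0.032,"z": 0,"ax": 0,"ay": 0,"az": 0},
    {"gripper": 1,"x": 0,"y": 0,"z": 0,"ax": 0,"ay": 0,"az": 0},
  ],
)

```text
time_s: 3.6
eef_pos: [494.2, 330.8, 351.9]
tcp_rot: [[-0.017, 1.0, 0.002], [1.0, 0.017, -0.001], [-0.001, 0.002, -1.0]]
ft_force: [0.5, 0.2, -0.6]
finger_gap: 1.004
gripper_force: 0.0
```

```bash
python3 - <<'E'
from h import *
import pickle
p=cams.capture("wrist"); save(p,"w1"); pickle.dump(p,open("w1.pkl","wb"))
for d in models.silhouettes("panel",p): print(d["conf"],d["bbox"])
E
```

```text
0.93 [127.7, 57.8, 479.5, 182.9]
```

View pics/w1.png

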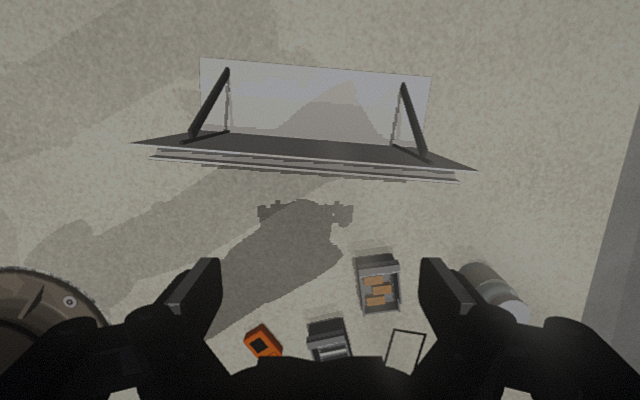

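drive_tool(
  deltas=[
    {"gripper": 1,"x": -0.049,"y": 0,"z": 0,"ax": 0,"ay": 0,"az": 0},
    {"gripper": 1,"x": -0.049,"y": 0,"z": 0,"ax": 0,"ay": 0,"az": 0},
    {"gripper": 1,"x": -0.049,"y": 0,"z": 0,"ax": 0,"ay": 0,"az": 0},
    {"gripper": 1,"x": -0.047,"y": 0.015,"z": 0,"ax": 0,"ay": 0,"az": 0},
    {"gripper": 1,"x": -0.047,"y": 0.015,"z": 0,"ax": 0,"ay": 0,"az": 0},
  ],
)

```text
time_s: 4.2
eef_pos: [524.3, 96.4, 351.7]
tcp_rot: [[-0.026, 1.0, 0.0], [1.0, 0.026, 0.001], [0.001, 0.001, -1.0]]
ft_force: [0.6, 0.8, 0.5]
finger_gap: 1.003
gripper_force: 0.0
```

drive_tool(
  deltas=[
    {"gripper": 1,"x": -0.02,"y": 0.02,"z": 0.03,"ax": 0,"ay": 0,"az": 0},
    {"gripper": 1,"x": -0.02,"y": 0.02,"z": 0.03,"ax": 0,"ay": 0,"az": 0},
    {"gripper": 1,"x": 0,"y": 0,"z": 0.04,"ax": 0,"ay": 0,"az": 0},
    {"gripper": 1,"x": 0,"y": 0,"z": 0,"ax": 0,"ay": 0,"az": 0},
    {"gripper": 1,"x": 0,"y": 0,"z": 0,"ax": 0,"ay": 0,"az": 0},
  ],
)

```text
time_s: 4.7
eef_pos: [565.3, 58.6, 251.9]
tcp_rot: [[-0.023, 1.0, -0.001], [1.0, 0.023, -0.0], [-0.0, -0.001, -1.0]]
ft_force: [-1.1, -0.1, 0.7]
finger_gap: 1.001
gripper_force: 0.0
```

```bash
python3 - <<'E'
from h import *
import pickle
p=cams.capture("wrist"); save(p,"w2"); pickle.dump(p,open("w2.pkl","wb"))
for d in models.silhouettes("bin_a",p): r=rect(p,d["region"],50);print(d["conf"],d["bbox"],r)
E
```

```text
0.88 [310.5, 46.8, 377.8, 154.1] ((590.634521484375, 135.66995239257812), (62.656707763671875, 100.25144958496094), 9.356852531433105)
0.66 [234.0, 166.7, 312.9, 255.1] ((518.6109008789062, 17.30196762084961), (67.9951400756836, 91.95169830322266), 15.16677474975586)
```

View pics/w2.png

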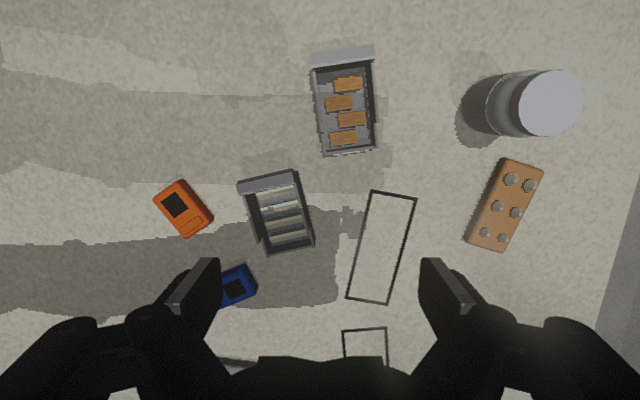

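```bash
cat >> h.py <<'E'
from scipy.optimize import minimize
import itertools
B=lambda x0,x1,y0,y1,z0,z1:np.array(list(itertools.product((x0,x1),(y0,y1),(z0,z1))),float)
BIN=[B(-45,45,-30,30,0,26),B(-45,45,-30,30,0,8),B(-17,45,-30,-27,0,50),B(-17,45,27,30,0,50),B(-45,45,-30,-27,0,30),B(-45,45,27,30,0,30),B(42,45,-30,30,0,60),B(45,58,-30,30,57,60),B(55,58,-30,30,47,60)]
TEST=[B(-31,31,-20,20,0,24)]; CASE=[B(-65,65,-18,18,0,18)]
def xf(P,q):
    c,s=np.cos(q[2]),np.sin(q[2]); return P@np.array([[c,s,0],[-s,c,0],[0,0,1]])+[q[0],q[1],q[3] if len(q)>3 else 0]
def rend(p,pieces,q):
    m=np.zeros((400,640),np.uint8)
    for P in pieces:
        h=cv2.convexHull(proj(p,xf(P,q)).astype(np.float32)); cv2.fillConvexPoly(m,np.round(h*16).astype(np.int32),1,8,4)
    return m>0
def fit(p,pieces,mask,q0):
    f=lambda d:-(lambda r:(r&mask).sum()/(r|mask).sum())(rend(p,pieces,[q0[0]+d[0],q0[1]+d[1],q0[2]+d[2]*.02]))
    r=minimize(f,[0,0,0],method="Nelder-Mead",options=dict(initial_simplex=[[0,0,0],[8,0,0],[0,8,0],[0,0,8]],xatol=.05,fatol=1e-4))
    d=r.x; return np.array([q0[0]+d[0],q0[1]+d[1],q0[2]+d[2]*.02]),-r.fun
E
python3 - <<'E'
from h import *
import pickle
p=pickle.load(open("w2.pkl","rb"))
# silhouettes need a recent picture
p=cams.capture("wrist")
im=p["image"][:,:,::-1].copy()
im=np.clip(im*1.8,0,255).astype(np.uint8); big=cv2.resize(im,None,fx=4,fy=4,interpolation=2)
for d in models.silhouettes("bin_a",p)[:2]:
    r=rect(p,d["region"],50); q,s=fit(p,BIN,d["region"],[r[0][0],r[0][1]-5,np.pi/2+np.radians(r[2])]); print(q,np.degrees(q[2]),s)
    for L in ([(45,-30,60),(45,30,60),(58,30,60),(58,-30,60)],[(-17,-30,50),(45,-30,50)],[(-17,30,50),(45,30,50)],[(-45,-30,26),(-45,30,26)]):
        cv2.polylines(big,[np.round(proj(p,xf(np.array(L,float),q))*4+1.5).astype(int)],len(L)>2,(0,255,0),1)
a=big[140:640,1180:1560]; b=big[640:1060,900:1300]
w=pickle.load(open("w1.pkl","rb"))["image"][:,:,::-1]; w=np.clip(w*1.8,0,255).astype(np.uint8)
c=cv2.resize(np.hstack([w[130:195,115:210],w[130:195,400:495]]),None,fx=4,fy=4,interpolation=2)
out=np.zeros((600,800,3),np.uint8); out[:332,:390]=cv2.resize(a,(390,332)) if 0 else a[:332,:390] if a.shape[1]>=390 else np.pad(a[:332],((0,0),(0,10),(0,0)))
out[:332,400:800]=b[:332,:400]; out[335:595,:760]=c; cv2.imwrite("pics/c1.png",out)
E
```

```text
[590.73043796 126.77364149   1.73830084] 99.59730140976937 0.9571954587296717
[520.02415383   5.37657947   1.83043248] 104.87605570358224 0.9646821392532795
```

View pics/c1.png

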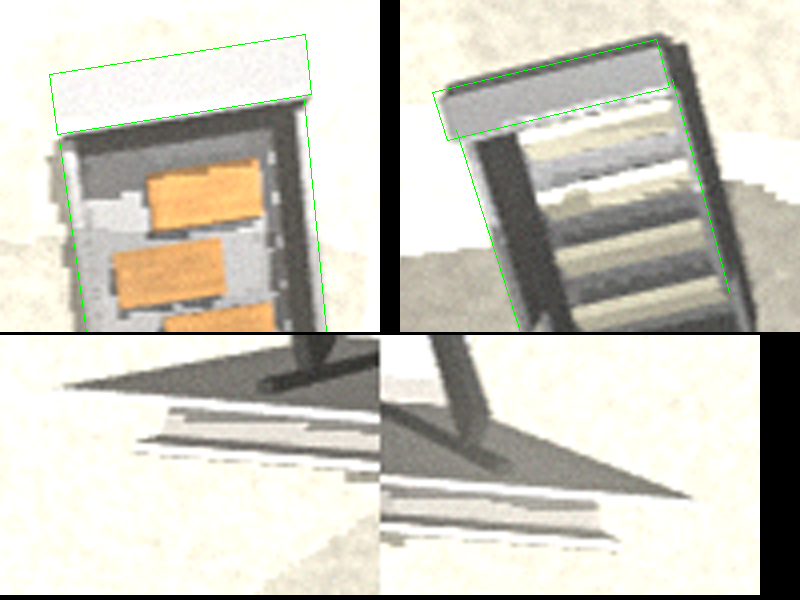

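```bash
python3 - <<'E'
from h import *
import pickle
p=pickle.load(open("w1.pkl","rb"))
S=onz(p,[(130.5,142.5),(477.8,170.2)],193)[:,:2]; print(S)
d=S[0]-S[1]; L=np.linalg.norm(d); ey=d/L; ex=np.array([ey[1],-ey[0]]); print("len",L,"panel y",ey,"x",ex)
c=S.mean(0)
for n,uv in (("darkline",[(149,156),(458.5,180.7)]),("strip top",[(156,148.3),(449,171.5)]),("white",[(148.5,158.3),(458.5,183)])):
    for z in (170,):
        Q=onz(p,uv,z)[:,:2]-c; print(n,z,np.round(Q@ex,1),np.round(Q@ey,1))
print("c",c,"yaw",np.degrees(np.arctan2(ex[1],ex[0])))
for yy in(-50,50): print("louvre pt",yy,c-14.5*ex+yy*ey,"bin origin",c-(14.5+48.5)*ex+yy*ey)
E
```

```text
[[323.86217978 369.17027903]
 [639.51088514 349.51964813]]
len 316.2597863940574 panel y [-0.99806779  0.06213446] x [0.06213446 0.99806779]
darkline 170 [-15.  -15.3] [ 153.9 -152.6]
strip top 170 [-6.9 -6.8] [ 146.7 -141.4]
white 170 [-17.3 -17.6] [ 154.5 -153. ]
c [481.68653246 359.34496358] yaw 86.43766301392803
louvre pt -50 [530.68897218 341.76625768] bin origin [527.6754509  293.35996997]
louvre pt 50 [430.88219341 347.97970363] bin origin [427.86867212 299.57341593]
```

drive_tool(
  deltas=[
    {"gripper": 1,"x": 0.04,"y": 0.013,"z": 0,"ax": 0,"ay": 0,"az": 0},
    {"gripper": 1,"x": 0.0386,"y": 0.013,"z": 0,"ax": 0,"ay": 0,"az": 0},
    {"gripper": 1,"x": 0,"y": 0,"z": 0.045,"ax": 0,"ay": 0,"az": -8.3},
    {"gripper": 1,"x": 0,"y": 0,"z": 0.045,"ax": 0,"ay": 0,"az": 0},
    {"gripper": 1,"x": 0,"y": 0,"z": 0.045,"ax": 0,"ay": 0,"az": 0},
  ],
)

```text
time_s: 5.4
eef_pos: [590.5, 137.9, 116.3]
tcp_rot: [[-0.167, 0.986, 0.002], [0.986, 0.167, 0.002], [0.001, 0.003, -1.0]]
ft_force: [0.6, 1.3, 0.2]
finger_gap: 0.999
gripper_force: 0.0
```

drive_tool(
  deltas=[
    {"gripper": 1,"x": 0,"y": 0,"z": 0.03,"ax": 0,"ay": 0,"az": 0},
    {"gripper": 1,"x": 0,"y": 0,"z": 0,"ax": 0,"ay": 0,"az": 0},
    {"gripper": 1,"x": 0,"y": 0,"z": 0,"ax": 0,"ay": 0,"az": 0},
  ],
)

```text
time_s: 5.7
eef_pos: [590.6, 136.9, 87.9]
tcp_rot: [[-0.165, 0.986, 0.001], [0.986, 0.165, 0.0], [0.0, 0.001, -1.0]]
ft_force: [0.4, -0.4, 1.2]
finger_gap: 1.001
gripper_force: 0.0
```

```bash
python3 - <<'E'
from h import *
p=cams.capture("wrist"); im=np.clip(p["image"][:,:,::-1]*1.6,0,255).astype(np.uint8)
s=manip.get_state(); print(s["eef_pos"],s["time_s"])
for d in models.silhouettes("bin_a",p)[:2]: print(d["conf"],d["bbox"])
q=[591.5,126,np.radians(99.6)]
for L in ([(45,-30,60),(45,30,60),(58,30,60),(58,-30,60)],[(-17,-30,50),(45,-30,50)],[(-17,30,50),(45,30,50)]):
        cv2.polylines(im,[np.round(proj(p,xf(np.array(L,float),q))).astype(int)],len(L)>2,(0,255,0),1)
cv2.imwrite("pics/g1.png",im)
E
```

```text
[591.15631813 137.01008867  88.5694873 ] 5.75
0.96 [259.9, 151.2, 376.0, 298.2]
0.8 [199.4, 291.9, 249.5, 371.4]
```

View pics/g1.png

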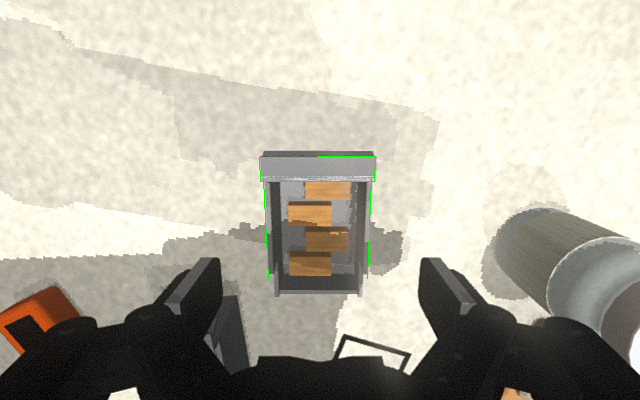

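drive_tool(
  deltas=[
    {"gripper": 1,"x": 0,"y": 0,"z": 0.04,"ax": 0,"ay": 0,"az": 0},
    {"gripper": 1,"x": 0,"y": 0,"z": 0.02,"ax": 0,"ay": 0,"az": 0},
    {"gripper": 1,"x": 0,"y": 0,"z": 0.016,"ax": 0,"ay": 0,"az": 0},
    {"gripper": 0.3,"x": 0,"y": 0,"z": 0,"ax": 0,"ay": 0,"az": 0},
    {"gripper": 0.2,"x": 0,"y": 0,"z": 0,"ax": 0,"ay": 0,"az": 0},
  ],
  newtons=30,
)

```text
time_s: 6.3
eef_pos: [590.7, 136.6, 11.6]
tcp_rot: [[-0.164, 0.986, 0.001], [0.986, 0.164, 0.0], [0.0, 0.001, -1.0]]
ft_force: [-5.6, -1.1, 21.9]
finger_gap: 0.699
gripper_force: 29.0
```

drive_tool(
  deltas=[
    {"gripper": 0.1,"x": 0,"y": 0,"z": 0,"ax": 0,"ay": 0,"az": 0},
    {"gripper": 0,"x": 0,"y": 0,"z": 0,"ax": 0,"ay": 0,"az": 0},
    {"gripper": 0,"x": 0,"y": 0,"z": 0,"ax": 0,"ay": 0,"az": 0},
    {"gripper": 0,"x": 0,"y": 0,"z": 0,"ax": 0,"ay": 0,"az": 0},
  ],
  newtons=30,
)

```text
time_s: 6.7
eef_pos: [590.7, 136.8, 11.6]
tcp_rot: [[-0.164, 0.986, 0.002], [0.986, 0.164, 0.001], [0.0, 0.002, -1.0]]
ft_force: [-1.3, -0.2, 8.0]
finger_gap: 0.697
gripper_force: 34.3
```

drive_tool(
  deltas=[
    {"gripper": 0,"x": 0,"y": 0,"z": -0.02,"ax": 0,"ay": 0,"az": 0},
    {"gripper": 0,"x": 0,"y": 0,"z": -0.035,"ax": 0,"ay": 0,"az": 0},
    {"gripper": 0,"x": 0,"y": 0,"z": -0.035,"ax": 0,"ay": 0,"az": 0},
    {"gripper": 0,"x": 0,"y": 0,"z": -0.035,"ax": 0,"ay": 0,"az": 6.5},
    {"gripper": 0,"x": 0,"y": 0,"z": -0.025,"ax": 0,"ay": 0,"az": 6.5},
  ],
)

```text
time_s: 7.2
eef_pos: [590.5, 136.5, 163.2]
tcp_rot: [[0.067, 0.998, 0.002], [0.998, -0.067, 0.002], [0.002, 0.002, -1.0]]
ft_force: [0.6, -0.7, -1.6]
finger_gap: 0.701
gripper_force: 33.4
```

drive_tool(
  deltas=[
    {"gripper": 0,"x": 0.0345,"y": -0.017,"z": 0,"ax": 0,"ay": 0,"az": 0},
    {"gripper": 0,"x": 0.0345,"y": -0.017,"z": 0,"ax": 0,"ay": 0,"az": 0},
    {"gripper": 0,"x": 0.0345,"y": -0.017,"z": 0,"ax": 0,"ay": 0,"az": 0},
    {"gripper": 0,"x": 0.0345,"y": -0.017,"z": 0,"ax": 0,"ay": 0,"az": 0},
    {"gripper": 0,"x": 0,"y": 0,"z": 0,"ax": 0,"ay": 0,"az": 0},
  ],
)

```text
time_s: 7.7
eef_pos: [528.0, 284.3, 160.5]
tcp_rot: [[0.055, 0.999, -0.001], [0.999, -0.055, 0.002], [0.002, -0.001, -1.0]]
ft_force: [1.2, 0.1, -1.4]
finger_gap: 0.699
gripper_force: 33.5
```

```bash
python3 - <<'E'
from h import *
import pickle
p=cams.capture("wrist"); s=manip.get_state(); print(s["eef_pos"],np.round(s["tcp_rot"],3).tolist(),s["ft_force"],s["finger_gap"])
pickle.dump((p,dict(s)),open("w3.pkl","wb"))
im=np.clip(p["image"][:,:,::-1]*1.6,0,255).astype(np.uint8)[60:330,180:500]
cv2.imwrite("pics/l1.png",cv2.resize(im,None,fx=2.2,fy=2.2,interpolation=2))
E
```

```text
[529.23001742 281.41966488 160.6260909 ] [[0.057, 0.998, -0.0], [0.998, -0.057, 0.001], [0.001, -0.0, -1.0]] [ 0.61225291 -1.20790575 -0.51423808] 0.6967085637459028
```

View pics/l1.png

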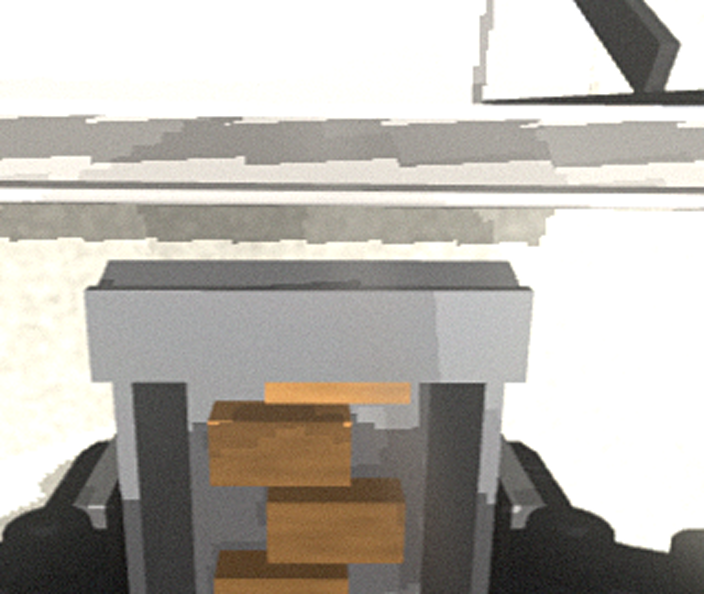

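```bash
python3 - <<'E'
from h import *
import pickle
p,s=pickle.load(open("w3.pkl","rb"))
R=np.array(s["tcp_rot"]);t=np.array(s["eef_pos"])
c=lambda u,v:(180+u/2.2-.3,60+v/2.2-.3)
tl=lambda X:np.round((X-t)@R,1)[:,:2].tolist()
print("louvre front/back L R",tl(onz(p,[c(10,204),c(690,209),c(10,187),c(690,192)],170)))
z=t[2]-11.6
print("lip back L R, front L R",tl(onz(p,[c(86,289),c(532,289),c(92,381),c(526,381)],z+60)))
# row-wise gradient profile check
g=cv2.cvtColor(p["image"],7)
for u in(190,300,450,490): print(u,g[140:158,u].tolist())
for u in(240,380): print(u,g[176:196,u].tolist(), g[228:238,u].tolist())
E
```

```text
louvre front/back L R [[56.6, -55.9], [56.1, 68.3], [59.7, -55.5], [59.2, 67.9]]
lip back L R, front L R [[50.3, -31.0], [50.5, 28.6], [37.1, -31.2], [37.4, 28.9]]
190 [142, 142, 83, 81, 82, 120, 171, 182, 181, 176, 171, 126, 81, 100, 104, 99, 104, 102]
300 [142, 145, 146, 93, 78, 83, 107, 157, 161, 156, 156, 156, 124, 80, 89, 94, 90, 89]
450 [154, 155, 158, 147, 116, 87, 89, 103, 177, 185, 187, 187, 186, 166, 144, 177, 183, 183]
490 [154, 154, 161, 160, 155, 88, 84, 97, 151, 183, 190, 188, 187, 178, 148, 129, 186, 185]
240 [162, 162, 94, 76, 70, 75, 72, 75, 78, 76, 71, 73, 75, 71, 55, 58, 112, 112, 108, 109] [105, 103, 107, 103, 108, 96, 60, 56, 65, 64]
380 [168, 164, 124, 75, 75, 72, 74, 77, 81, 77, 75, 76, 74, 76, 57, 57, 103, 121, 122, 121] [119, 110, 112, 109, 115, 116, 56, 46, 48, 49]
```

drive_tool(
  deltas=[
    {"gripper": 0,"x": 0.009,"y": 0,"z": 0,"ax": 0,"ay": 0,"az": 0},
    {"gripper": 0,"x": 0.008,"y": 0,"z": 0,"ax": 0,"ay": 0,"az": -0.3},
    {"gripper": 0,"x": 0,"y": 0,"z": 0.01,"ax": 0,"ay": 0,"az": 0},
    {"gripper": 0,"x": 0,"y": 0,"z": 0.004,"ax": 0,"ay": 0,"az": 0},
    {"gripper": 0,"x": 0,"y": 0,"z": 0,"ax": 0,"ay": 0,"az": 0},
  ],
)

```text
time_s: 8.25
eef_pos: [531.3, 294.5, 145.2]
tcp_rot: [[0.057, 0.998, -0.001], [0.998, -0.057, -0.001], [-0.001, -0.001, -1.0]]
ft_force: [0.8, -0.8, -1.7]
finger_gap: 0.696
gripper_force: 33.4
```

```bash
python3 - <<'E'
from h import *
import pickle
p=cams.capture("wrist"); s=manip.get_state(); print(s["eef_pos"],np.round(s["tcp_rot"],3).tolist(),s["ft_force"],s["finger_gap"])
pickle.dump((p,dict(s)),open("w3.pkl","wb"))
g=cv2.cvtColor(p["image"],7)
for u in(200,212,430,450): print(u,list(enumerate(g[140:190,u].tolist(),140)))
E
```

```text
[531.57625359 294.57021612 145.72334167] [[0.057, 0.998, -0.001], [0.998, -0.057, -0.001], [-0.001, -0.001, -1.0]] [ 0.70462622 -0.09936649 -1.41209834] 0.7009263355326432
200 [(140, 83), (141, 88), (142, 84), (143, 89), (144, 154), (145, 165), (146, 165), (147, 164), (148, 167), (149, 169), (150, 170), (151, 135), (152, 99), (153, 95), (154, 95), (155, 97), (156, 95), (157, 89), (158, 96), (159, 152), (160, 150), (161, 148), (162, 150), (163, 146), (164, 151), (165, 147), (166, 151), (167, 149), (168, 147), (169, 149), (170, 150), (171, 152), (172, 131), (173, 87), (174, 86), (175, 88), (176, 86), (177, 86), (178, 86), (179, 120), (180, 158), (181, 165), (182, 166), (183, 168), (184, 159), (185, 143), (186, 118), (187, 162), (188, 161), (189, 165)]
212 [(140, 88), (141, 85), (142, 87), (143, 90), (144, 129), (145, 169), (146, 170), (147, 166), (148, 168), (149, 169), (150, 166), (151, 129), (152, 95), (153, 98), (154, 96), (155, 96), (156, 100), (157, 95), (158, 98), (159, 95), (160, 97), (161, 96), (162, 100), (163, 149), (164, 150), (165, 151), (166, 146), (167, 146), (168, 149), 
[... 741 characters left out ...]
55), (182, 170), (183, 173), (184, 171), (185, 171), (186, 168), (187, 142), (188, 128), (189, 187)]
450 [(140, 90), (141, 90), (142, 89), (143, 93), (144, 89), (145, 104), (146, 189), (147, 186), (148, 186), (149, 183), (150, 182), (151, 185), (152, 182), (153, 126), (154, 116), (155, 118), (156, 117), (157, 119), (158, 117), (159, 118), (160, 108), (161, 102), (162, 104), (163, 106), (164, 151), (165, 151), (166, 149), (167, 150), (168, 146), (169, 150), (170, 151), (171, 147), (172, 150), (173, 148), (174, 114), (175, 102), (176, 101), (177, 102), (178, 106), (179, 100), (180, 105), (181, 151), (182, 172), (183, 175), (184, 172), (185, 176), (186, 167), (187, 144), (188, 152), (189, 191)]
```

```bash
python3 - <<'E'
from h import *
import pickle
p=cams.capture("wrist"); s=manip.get_state(); t=np.array(s["eef_pos"]); R=np.array(s["tcp_rot"]); print(t,s["ft_force"])
T=np.array(p["world_from_camera"]); print("cam in tool",(T[:3,3]-t)@R)
g=cv2.cvtColor(p["image"],7).astype(int)
for u in(240,320,400): d=np.diff(g[170:245,u]); print(u,[(i+170,int(d[i])) for i in np.where(abs(d)>18)[0]])
for u in(200,212,430,450): d=np.diff(g[170:195,u]); print(u,[(i+170,int(d[i])) for i in np.where(abs(d)>18)[0]])
E
```

```text
[531.7044056  294.75449885 146.05986822] [-0.07467513 -0.57987548 -1.30822279]
cam in tool [  70.83003694    0.26156051 -142.95983127]
240 [(np.int64(172), -70), (np.int64(191), 49), (np.int64(229), -20), (np.int64(233), -46)]
320 [(np.int64(172), -31), (np.int64(173), -34), (np.int64(189), -20), (np.int64(191), 40), (np.int64(233), -19), (np.int64(242), -35), (np.int64(243), -35)]
400 [(np.int64(173), -56), (np.int64(191), 41), (np.int64(192), 22), (np.int64(223), 32), (np.int64(224), 27), (np.int64(225), -36), (np.int64(232), -28), (np.int64(233), -40)]
200 [(np.int64(172), -50), (np.int64(178), 31), (np.int64(179), 46), (np.int64(185), -28), (np.int64(186), 46)]
212 [(np.int64(171), -19), (np.int64(172), -45), (np.int64(178), 22), (np.int64(179), 50), (np.int64(185), -22), (np.int64(186), 37)]
430 [(np.int64(173), -34), (np.int64(180), 58), (np.int64(186), -23), (np.int64(188), 56)]
450 [(np.int64(173), -30), (np.int64(174), -24), (np.int64(180), 52), (np.int64(186), -21), (np.int64(188), 40)]
```

```bash
python3 - <<'E'
from h import *
p=cams.capture("wrist"); s=manip.get_state(); t=np.array(s["eef_pos"]); R=np.array(s["tcp_rot"])
f=lambda uv,z:np.round((onz(p,uv,z)-t)@R,1)[:,:2].tolist()
print(f([(206,179),(206,186.5),(440,180.7),(440,188)],170)); print(f([(240,192),(400,192),(240,233.5),(400,233.5)],t[2]-11.6+60)); print(t)
E
```

```text
[[45.9, -41.6], [43.1, -41.8], [45.4, 44.2], [42.6, 44.4]]
[[47.2, -23.3], [47.2, 23.7], [34.2, -24.1], [34.2, 24.6]]
[531.75834601 294.92572713 146.26377998]
```

drive_tool(
  deltas=[
    {"gripper": 0,"x": 0.0065,"y": 0,"z": 0,"ax": 0,"ay": 0,"az": 0.3},
    {"gripper": 0,"x": 0,"y": 0,"z": 0,"ax": 0,"ay": 0,"az": 0},
    {"gripper": 0,"x": 0,"y": 0,"z": 0.006,"ax": 0,"ay": 0,"az": 0},
    {"gripper": 0,"x": 0,"y": 0,"z": 0.005,"ax": 0,"ay": 0,"az": 0},
    {"gripper": 0,"x": 0,"y": 0,"z": 0,"ax": 0,"ay": 0,"az": 0},
  ],
)

```text
time_s: 8.9
eef_pos: [532.2, 300.6, 134.9]
tcp_rot: [[0.063, 0.998, -0.0], [0.998, -0.063, -0.002], [-0.002, -0.0, -1.0]]
ft_force: [1.7, -6.6, -4.9]
finger_gap: 0.691
gripper_force: 33.5
```

drive_tool(
  deltas=[
    {"gripper": 0,"x": 0,"y": 0,"z": 0,"ax": 0,"ay": 0,"az": 0},
    {"gripper": 0,"x": 0,"y": 0,"z": 0,"ax": 0,"ay": 0,"az": 0},
  ],
)

```text
time_s: 9.1
eef_pos: [532.2, 300.6, 135.1]
tcp_rot: [[0.063, 0.998, -0.0], [0.998, -0.063, -0.002], [-0.002, -0.0, -1.0]]
ft_force: [2.8, -7.3, -4.6]
finger_gap: 0.699
gripper_force: 33.5
```

```bash
python3 - <<'E'
from h import *
p=cams.capture("wrist"); s=manip.get_state(); t=np.array(s["eef_pos"]); R=np.array(s["tcp_rot"])
g=cv2.cvtColor(p["image"],7).astype(int)
for u in(196,206,320,440,450): d=np.diff(g[150:250,u]); print(u,[(i.item()+150,int(d[i])) for i in np.where(abs(d)>18)[0]])
f=lambda uv,z:np.round((onz(p,uv,z)-t)@R,1)[:,:2].tolist()
print(t,s["ft_force"],s["ft_torque"])
im=np.clip(p["image"][:,:,::-1]*1.5,0,255).astype(np.uint8)[110:310,180:470]
cv2.imwrite("pics/l2.png",cv2.resize(im,None,fx=2.7,fy=2.7,interpolation=2))
E
```

```text
196 [(172, 44), (173, 43), (180, -55), (183, 36), (194, -51), (203, 43), (204, 31), (211, 32)]
206 [(172, 44), (173, 44), (180, -74), (182, 44), (194, -53), (203, 44), (204, 34), (211, 22)]
320 [(172, 39), (173, 43), (180, -101), (192, 23), (193, 37), (243, -19), (244, -48)]
440 [(172, 39), (173, 50), (180, -55), (181, -27), (183, 46), (194, -58), (203, 40), (204, 38), (210, -27), (212, 31)]
450 [(172, 43), (173, 45), (180, -58), (181, -22), (183, 43), (194, -49), (203, 30), (204, 39), (210, -24), (212, 29)]
[532.15189837 300.57626899 135.04202097] [ 2.72238252 -7.72189306 -6.36517182] [-1.57593204 -0.39934569 -0.12644361]
```

View pics/l2.png

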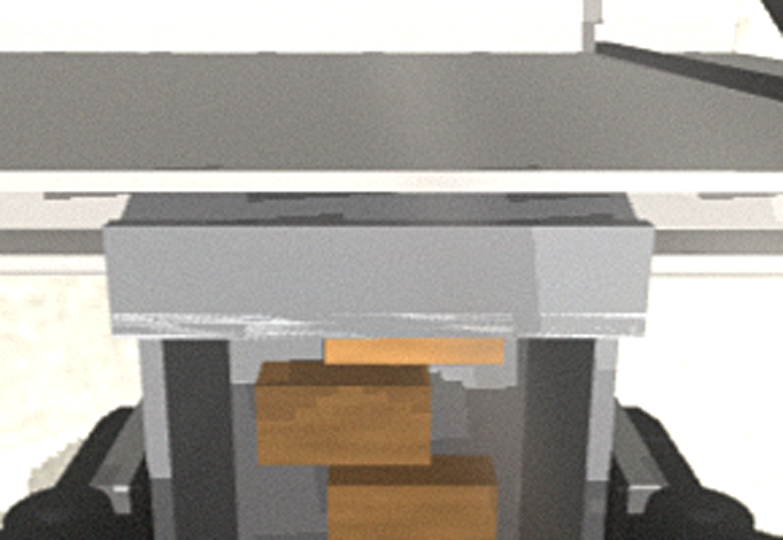

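```bash
python3 - <<'E'
from h import *
p=cams.capture("wrist"); s=manip.get_state(); t=np.array(s["eef_pos"]); R=np.array(s["tcp_rot"])
f=lambda uv,z:np.round((onz(p,uv,z)-t)@R,1)[:,:2].tolist()
print("louvre",f([(206,204),(206,211.7),(440,204.2),(440,212.2)],170))
for z in(180,183.4,187): print("lip",z,f([(218.5,193.5),(421.5,193.5),(222,234.5),(419,234.5),(222,226.5)],z))
print("sheet top",f([(320,173.3),(320,180.5)],193))
E
```

```text
louvre [[39.7, -38.5], [37.0, -38.7], [39.8, 40.9], [36.9, 41.2]]
lip 180 [[46.0, -30.8], [46.1, 31.2], [32.6, -30.8], [32.7, 31.6], [35.3, -30.6]]
lip 183.4 [[46.8, -29.7], [46.9, 30.2], [33.9, -29.7], [34.0, 30.5], [36.5, -29.5]]
lip 187 [[47.8, -28.5], [47.8, 29.0], [35.3, -28.6], [35.4, 29.3], [37.8, -28.4]]
sheet top [[54.7, 0.3], [52.8, 0.3]]
```

drive_tool(
  deltas=[
    {"gripper": 0,"x": 0,"y": 0,"z": -0.005,"ax": 0,"ay": 0,"az": 0},
    {"gripper": 0,"x": 0,"y": 0,"z": 0,"ax": 0,"ay": 0,"az": 0},
    {"gripper": 0,"x": 0,"y": 0,"z": 0,"ax": 0,"ay": 0,"az": 0},
  ],
)

```text
time_s: 9.5
eef_pos: [531.7, 300.7, 140.3]
tcp_rot: [[0.063, 0.998, -0.001], [0.998, -0.063, -0.002], [-0.002, -0.001, -1.0]]
ft_force: [-2.6, -9.3, 1.5]
finger_gap: 0.7
gripper_force: 35.3
```

drive_tool(
  deltas=[
    {"gripper": 0,"x": 0,"y": 0,"z": -0.004,"ax": 0,"ay": 0,"az": 0},
    {"gripper": 0,"x": 0,"y": 0,"z": 0,"ax": 0,"ay": 0,"az": 0},
    {"gripper": 0,"x": 0,"y": 0,"z": 0,"ax": 0,"ay": 0,"az": 0},
  ],
)

```text
time_s: 9.8
eef_pos: [531.7, 300.6, 144.3]
tcp_rot: [[0.063, 0.998, -0.001], [0.998, -0.063, -0.002], [-0.002, -0.001, -1.0]]
ft_force: [-3.1, -8.7, 1.5]
finger_gap: 0.696
gripper_force: 35.3
```

drive_tool(
  deltas=[
    {"gripper": 0,"x": -0.0015,"y": 0,"z": 0,"ax": 0,"ay": 0,"az": 0},
    {"gripper": 0,"x": 0,"y": 0,"z": 0.005,"ax": 0,"ay": 0,"az": 0},
    {"gripper": 0,"x": 0,"y": 0,"z": 0.006,"ax": 0,"ay": 0,"az": 0},
    {"gripper": 0,"x": 0,"y": 0,"z": 0,"ax": 0,"ay": 0,"az": 0},
  ],
)

```text
time_s: 10.2
eef_pos: [531.4, 300.6, 132.3]
tcp_rot: [[0.061, 0.998, -0.001], [0.998, -0.061, -0.001], [-0.001, -0.001, -1.0]]
ft_force: [0.6, -0.6, -2.5]
finger_gap: 0.697
gripper_force: 34.8
```

drive_tool(
  deltas=[
    {"gripper": 0,"x": 0,"y": 0,"z": 0.004,"ax": 0,"ay": 0,"az": 0},
    {"gripper": 0,"x": 0,"y": 0,"z": 0,"ax": 0,"ay": 0,"az": 0},
  ],
)

```text
time_s: 10.4
eef_pos: [531.7, 300.6, 128.8]
tcp_rot: [[0.062, 0.998, -0.001], [0.998, -0.062, -0.0], [-0.0, -0.0, -1.0]]
ft_force: [0.3, -1.2, -2.4]
finger_gap: 0.696
gripper_force: 34.8
```

drive_tool(
  deltas=[
    {"gripper": 0,"x": 0,"y": 0,"z": 0.003,"ax": 0,"ay": 0,"az": 0},
    {"gripper": 0,"x": 0,"y": 0,"z": 0,"ax": 0,"ay": 0,"az": 0},
  ],
)

```text
time_s: 10.6
eef_pos: [531.7, 300.5, 126.0]
tcp_rot: [[0.062, 0.998, -0.0], [0.998, -0.062, -0.0], [-0.0, -0.0, -1.0]]
ft_force: [-0.6, 0.7, -0.8]
finger_gap: 0.696
gripper_force: 34.8
```

drive_tool(
  deltas=[
    {"gripper": 0,"x": 0,"y": 0,"z": 0.002,"ax": 0,"ay": 0,"az": 0},
    {"gripper": 0,"x": 0,"y": 0,"z": 0,"ax": 0,"ay": 0,"az": 0},
  ],
)

```text
time_s: 10.8
eef_pos: [532.0, 300.6, 124.5]
tcp_rot: [[0.062, 0.998, 0.0], [0.998, -0.062, 0.0], [0.0, 0.0, -1.0]]
ft_force: [-1.2, -1.2, 1.0]
finger_gap: 0.693
gripper_force: 35.2
```

drive_tool(
  deltas=[
    {"gripper": 0,"x": 0,"y": 0,"z": 0.001,"ax": 0,"ay": 0,"az": 0},
    {"gripper": 0,"x": 0,"y": 0,"z": 0,"ax": 0,"ay": 0,"az": 0},
    {"gripper": 0,"x": 0,"y": 0,"z": 0,"ax": 0,"ay": 0,"az": 0},
  ],
)

```text
time_s: 11.1
eef_pos: [532.0, 300.6, 124.4]
tcp_rot: [[0.062, 0.998, 0.0], [0.998, -0.062, 0.001], [0.001, 0.0, -1.0]]
ft_force: [-7.9, -3.2, 18.1]
finger_gap: 0.699
gripper_force: 37.2
```

drive_tool(
  deltas=[
    {"gripper": 0,"x": 0,"y": 0,"z": -0.001,"ax": 0,"ay": 0,"az": 0},
    {"gripper": 0.6,"x": 0,"y": 0,"z": 0,"ax": 0,"ay": 0,"az": 0},
    {"gripper": 0.8,"x": 0,"y": 0,"z": 0,"ax": 0,"ay": 0,"az": 0},
    {"gripper": 0.9,"x": 0,"y": 0,"z": 0,"ax": 0,"ay": 0,"az": 0},
    {"gripper": 0.9,"x": 0,"y": 0,"z": 0,"ax": 0,"ay": 0,"az": 0},
  ],
)

```text
time_s: 11.6
eef_pos: [531.9, 300.5, 124.2]
tcp_rot: [[0.062, 0.998, -0.0], [0.998, -0.062, -0.0], [-0.0, -0.0, -1.0]]
ft_force: [0.1, -0.4, -0.1]
finger_gap: 0.952
gripper_force: 0.0
```

drive_tool(
  deltas=[
    {"gripper": 0.9,"x": 0,"y": 0,"z": -0.02,"ax": 0,"ay": 0,"az": 0},
    {"gripper": 0.9,"x": 0,"y": 0,"z": -0.03,"ax": 0,"ay": 0,"az": 0},
    {"gripper": 0.9,"x": 0,"y": 0,"z": -0.04,"ax": 0,"ay": 0,"az": 0},
    {"gripper": 1,"x": -0.02,"y": 0,"z": -0.03,"ax": 0,"ay": 0,"az": 0},
    {"gripper": 1,"x": -0.04,"y": 0,"z": 0,"ax": 0,"ay": 0,"az": 0},
  ],
)

```text
time_s: 12.1
eef_pos: [529.6, 243.0, 247.8]
tcp_rot: [[0.058, 0.998, 0.004], [0.998, -0.058, 0.003], [0.004, 0.004, -1.0]]
ft_force: [1.2, -1.1, -0.3]
finger_gap: 1.0
gripper_force: 0.0
```

drive_tool(
  deltas=[
    {"gripper": 1,"x": -0.048,"y": 0,"z": 0,"ax": 0,"ay": 0,"az": -8},
    {"gripper": 1,"x": -0.048,"y": 0,"z": 0,"ax": 0,"ay": 0,"az": -8},
    {"gripper": 1,"x": -0.048,"y": 0,"z": 0,"ax": 0,"ay": 0,"az": 0},
    {"gripper": 1,"x": -0.048,"y": 0,"z": 0,"ax": 0,"ay": 0,"az": 0},
    {"gripper": 1,"x": 0,"y": 0,"z": 0,"ax": 0,"ay": 0,"az": 0},
  ],
)

```text
time_s: 12.6
eef_pos: [550.3, 44.1, 245.0]
tcp_rot: [[-0.208, 0.978, 0.001], [0.978, 0.208, -0.001], [-0.001, 0.001, -1.0]]
ft_force: [-0.1, 1.2, 0.2]
finger_gap: 1.003
gripper_force: 0.0
```

```bash
python3 - <<'E'
from h import *
p=cams.capture("wrist"); s=manip.get_state(); print(s["eef_pos"],np.round(s["tcp_rot"],3).tolist())
im=np.clip(p["image"][:,:,::-1]*1.5,0,255).astype(np.uint8)
T=p["world_from_camera"]
for d in models.silhouettes("bin_a",p)[:3]:
    print(d["conf"],d["bbox"])
    r=rect(p,d["region"],50)
    if r[0][1]<150:
        q,sc=fit(p,BIN,d["region"],[r[0][0],r[0][1]-5,np.radians(104.8)]); print(q,np.degrees(q[2]),sc)
        for L in ([(42,-30,60),(42,30,60),(55,30,60),(55,-30,60)],[(-17,-30,50),(45,-30,50)],[(-17,30,50),(45,30,50)],[(-45,-30,26),(-45,30,26)]):
            cv2.polylines(im,[np.round(proj(p,xf(np.array(L,float),q))).astype(int)],len(L)>2,(0,255,0),1)
cv2.imwrite("pics/g2.png",im)
t=cams.capture("scene"); q=[528.7+.5,293,np.radians(86.44),113]
for d in models.silhouettes("bin_a",t)[:3]: print(d["conf"],d["bbox"])
print([np.round(proj(t,xf(np.vstack(BIN),q)).min(0)),np.round(proj(t,xf(np.vstack(BIN),q)).max(0))])
E
```

```text
[550.00339556  47.41401737 244.6009556 ] [[-0.21, 0.978, 0.001], [0.978, 0.21, -0.0], [-0.0, 0.0, -1.0]]
0.57 [247.9, 151.4, 312.3, 242.4]
[520.70999772   4.95779202   1.82660514] 104.65676561367633 0.9607881388997269
0.8 [326.8, 175.9, 354.8, 201.0]
0.68 [409.9, 148.7, 442.1, 173.1]
[array([408., 145.]), array([446., 172.])]
```

View pics/g2.png

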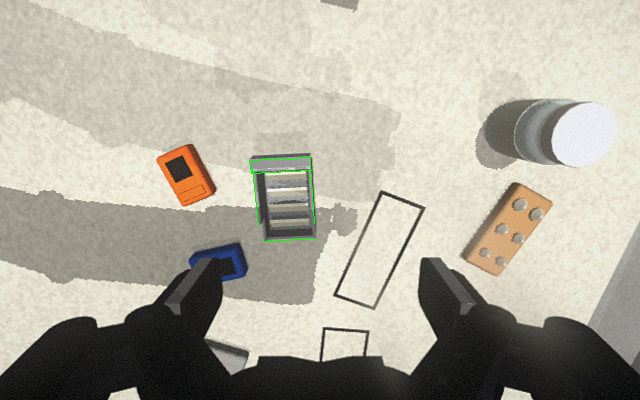

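```bash
sed -i 's/B(45,58,-30,30,57,60),B(55,58,-30,30,47,60)/B(42,55,-30,30,57,60),B(49,55,-30,30,47,60)/' h.py; python3 - <<'E'
from h import *
p=cams.capture("wrist"); s=manip.get_state(); t=np.array(s["eef_pos"]); R=np.array(s["tcp_rot"])
for d in models.silhouettes("bin_a",p)[:1]:
    q,sc=fit(p,BIN,d["region"],[521,7,np.radians(104.8)]); print(q,np.degrees(q[2]),sc)
g=xf(np.array([[10.,0,0]]),q)[0]; g[2]=t[2]; print("move tool",(g-t)@R,"tool yaw",np.degrees(np.arctan2(R[1,0],R[0,0])))
E
```

```text
Traceback (most recent call last):
NameError: name 'q' is not defined
```

drive_tool(
  deltas=[
    {"gripper": 1,"x": -0.0237,"y": -0.038,"z": 0,"ax": 0,"ay": 0,"az": 0},
    {"gripper": 1,"x": 0,"y": 0,"z": 0.045,"ax": 0,"ay": 0,"az": -2.6},
    {"gripper": 1,"x": 0,"y": 0,"z": 0.045,"ax": 0,"ay": 0,"az": 0},
    {"gripper": 1,"x": 0,"y": 0,"z": 0.045,"ax": 0,"ay": 0,"az": 0},
    {"gripper": 1,"x": 0,"y": 0,"z": 0.02,"ax": 0,"ay": 0,"az": 0},
  ],
)

```text
time_s: 13.4
eef_pos: [515.8, 20.6, 86.0]
tcp_rot: [[-0.262, 0.965, -0.004], [0.965, 0.262, -0.001], [-0.0, -0.004, -1.0]]
ft_force: [0.3, -0.1, 0.3]
finger_gap: 1.001
gripper_force: 0.0
```

drive_tool(
  deltas=[
    {"gripper": 1,"x": 0,"y": 0,"z": 0,"ax": 0,"ay": 0,"az": 0},
    {"gripper": 1,"x": 0,"y": 0,"z": 0,"ax": 0,"ay": 0,"az": 0},
    {"gripper": 1,"x": 0,"y": 0,"z": 0,"ax": 0,"ay": 0,"az": 0},
  ],
)

```text
time_s: 13.7
eef_pos: [518.6, 20.2, 90.7]
tcp_rot: [[-0.26, 0.965, 0.002], [0.965, 0.26, 0.001], [0.0, 0.002, -1.0]]
ft_force: [-1.3, 0.0, 0.1]
finger_gap: 0.999
gripper_force: 0.0
```

```bash
python3 - <<'E'
from h import *
p=cams.capture("wrist"); s=manip.get_state(); t=np.array(s["eef_pos"]); R=np.array(s["tcp_rot"])
save(p,"g3")
for d in models.silhouettes("bin_a",p)[:2]:
    q,sc=fit(p,BIN,d["region"],[520.5,6.5,np.radians(104.8)]); print(d["conf"],d["bbox"],q,np.degrees(q[2]),sc)
    g=xf(np.array([[10.,0,0]]),q)[0]; g[2]=t[2]; print("move tool",(g-t)@R,"tool yaw",np.degrees(np.arctan2(R[1,0],R[0,0])))
print(t)
E
```

```text
0.87 [256.2, 156.8, 372.0, 301.3] [520.09472526   7.3332189    1.83034586] 104.87109262007557 0.9835731835731836
move tool [-2.79233926 -1.88682151 -0.00498676] tool yaw 105.09984768874239
[518.62254558  20.18572726  90.74353658]
```

drive_tool(
  deltas=[
    {"gripper": 1,"x": -0.0028,"y": -0.0019,"z": 0.04,"ax": 0,"ay": 0,"az": 0},
    {"gripper": 1,"x": 0,"y": 0,"z": 0.022,"ax": 0,"ay": 0,"az": 0},
    {"gripper": 1,"x": 0,"y": 0,"z": 0.017,"ax": 0,"ay": 0,"az": 0},
    {"gripper": 1,"x": 0,"y": 0,"z": 0,"ax": 0,"ay": 0,"az": 0},
    {"gripper": 0.3,"x": 0,"y": 0,"z": 0,"ax": 0,"ay": 0,"az": 0},
  ],
)

```text
time_s: 14.3
eef_pos: [517.1, 16.5, 11.2]
tcp_rot: [[-0.26, 0.966, 0.001], [0.966, 0.26, 0.0], [-0.0, 0.001, -1.0]]
ft_force: [-1.1, -0.1, 0.4]
finger_gap: 0.86
gripper_force: 0.0
```

drive_tool(
  deltas=[
    {"gripper": 0.1,"x": 0,"y": 0,"z": 0,"ax": 0,"ay": 0,"az": 0},
    {"gripper": 0,"x": 0,"y": 0,"z": 0,"ax": 0,"ay": 0,"az": 0},
    {"gripper": 0,"x": 0,"y": 0,"z": 0,"ax": 0,"ay": 0,"az": 0},
    {"gripper": 0,"x": 0,"y": 0,"z": 0,"ax": 0,"ay": 0,"az": 0},
  ],
  newtons=30,
)

```text
time_s: 14.7
eef_pos: [517.4, 16.7, 11.7]
tcp_rot: [[-0.26, 0.966, 0.002], [0.966, 0.26, 0.001], [0.0, 0.002, -1.0]]
ft_force: [-1.5, -0.5, 6.3]
finger_gap: 0.7
gripper_force: 32.3
```

drive_tool(
  deltas=[
    {"gripper": 0,"x": 0,"y": 0,"z": -0.02,"ax": 0,"ay": 0,"az": 0},
    {"gripper": 0,"x": 0,"y": 0,"z": -0.035,"ax": 0,"ay": 0,"az": 0},
    {"gripper": 0,"x": 0,"y": 0,"z": -0.035,"ax": 0,"ay": 0,"az": 6.2},
    {"gripper": 0,"x": 0,"y": 0,"z": -0.035,"ax": 0,"ay": 0,"az": 6.2},
    {"gripper": 0,"x": 0,"y": 0,"z": -0.025,"ax": 0,"ay": 0,"az": 6.2},
  ],
)

```text
time_s: 15.2
eef_pos: [517.0, 16.5, 163.2]
tcp_rot: [[0.066, 0.998, 0.002], [0.998, -0.066, 0.002], [0.002, 0.002, -1.0]]
ft_force: [0.4, 0.6, -0.6]
finger_gap: 0.698
gripper_force: 33.2
```

drive_tool(
  deltas=[
    {"gripper": 0,"x": 0.03,"y": -0.0355,"z": 0,"ax": 0,"ay": 0,"az": 0},
    {"gripper": 0,"x": 0.03,"y": -0.0355,"z": 0,"ax": 0,"ay": 0,"az": 0},
    {"gripper": 0,"x": 0.03,"y": -0.0355,"z": 0,"ax": 0,"ay": 0,"az": 0},
    {"gripper": 0,"x": 0.0466,"y": 0,"z": 0,"ax": 0,"ay": 0,"az": 0},
    {"gripper": 0,"x": 0.0466,"y": 0,"z": 0,"ax": 0,"ay": 0,"az": 0},
  ],
)

```text
time_s: 15.7
eef_pos: [420.6, 208.2, 161.8]
tcp_rot: [[0.061, 0.998, 0.0], [0.998, -0.061, 0.004], [0.004, 0.0, -1.0]]
ft_force: [2.1, 0.5, -0.3]
finger_gap: 0.697
gripper_force: 33.3
```

drive_tool(
  deltas=[
    {"gripper": 0,"x": 0.045,"y": 0,"z": 0,"ax": 0,"ay": 0,"az": 0},
    {"gripper": 0,"x": 0.03,"y": 0,"z": 0,"ax": 0,"ay": 0,"az": 0},
    {"gripper": 0,"x": 0.018,"y": 0,"z": 0.01,"ax": 0,"ay": 0,"az": 0},
    {"gripper": 0,"x": 0,"y": 0,"z": 0.006,"ax": 0,"ay": 0,"az": 0},
    {"gripper": 0,"x": 0,"y": 0,"z": 0,"ax": 0,"ay": 0,"az": 0},
  ],
)

```text
time_s: 16.2
eef_pos: [426.9, 298.3, 144.2]
tcp_rot: [[0.061, 0.998, -0.0], [0.998, -0.061, -0.001], [-0.001, -0.0, -1.0]]
ft_force: [-0.3, -0.9, -1.1]
finger_gap: 0.698
gripper_force: 33.3
```

drive_tool(
  deltas=[
    {"gripper": 0,"x": 0,"y": 0,"z": 0,"ax": 0,"ay": 0,"az": 0},
    {"gripper": 0,"x": 0,"y": 0,"z": 0,"ax": 0,"ay": 0,"az": 0},
  ],
)

```text
time_s: 16.4
eef_pos: [427.6, 298.0, 145.0]
tcp_rot: [[0.063, 0.998, 0.0], [0.998, -0.063, 0.001], [0.001, 0.0, -1.0]]
ft_force: [-0.2, -0.3, -0.9]
finger_gap: 0.698
gripper_force: 33.3
```

```bash
python3 - <<'E'
from h import *
p=cams.capture("wrist"); s=manip.get_state(); t=np.array(s["eef_pos"]); R=np.array(s["tcp_rot"]); print(t,np.round(R[:2,0],3),s["ft_force"])
save(p,"l3"); g=cv2.cvtColor(p["image"],7).astype(int)
f=lambda uv,z:np.round((onz(p,uv,z)-t)@R,1)[:,:2].tolist()
for u in(200,210,260,320,380,430,440):
    d=np.diff(cv2.GaussianBlur(g.astype(np.float32),(1,3),0)[150:250,u]); print(u,[(i.item()+150,int(d[i]),f([(u,i+150.5)],170)[0][0],f([(u,i+150.5)],t[2]+48.4)[0][0]) for i in np.where(abs(d)>15)[0]])
E
```

```text
[427.56863624 298.18413298 144.91623237] [0.063 0.998] [ 0.00425148  0.195765   -1.6423311 ]
200 [(152, 16, 55.7, 58.7), (153, 28, 55.4, 58.4), (164, -22, 51.4, 55.3), (165, -31, 51.1, 55.0), (170, 24, 49.3, 53.5), (171, 33, 48.9, 53.2), (172, 18, 48.5, 52.9), (177, -24, 46.7, 51.4), (178, -22, 46.3, 51.1), (179, 15, 46.0, 50.9), (180, 39, 45.6, 50.6), (181, 18, 45.2, 50.3)]
210 [(152, 28, 55.7, 58.7), (164, -21, 51.4, 55.3), (165, -30, 51.1, 55.0), (170, 21, 49.3, 53.5), (171, 33, 48.9, 53.2), (172, 20, 48.5, 52.9), (177, -23, 46.7, 51.4), (179, 28, 46.0, 50.9), (180, 19, 45.6, 50.6)]
260 [(153, 18, 55.4, 58.4), (154, 29, 55.1, 58.2), (164, -21, 51.5, 55.3), (165, -33, 51.1, 55.0), (170, 21, 49.3, 53.5), (171, 35, 48.9, 53.2), (172, 21, 48.6, 52.9), (177, -28, 46.7, 51.5), (178, -28, 46.4, 51.2), (180, 19, 45.6, 50.6), (181, 34, 45.2, 50.3), (182, 16, 44.9, 50.0), (186, -34, 43.4, 48.8), (187, -26, 43.0, 48.5), (201, 28, 37.7, 44.2), (241, -16, 21.8, 31.4), (242, -33, 21.3, 31.1), (243, -19, 20.9, 30.8)]
320 [(155, 27, 54.7, 57.9), (164, -19, 51.5, 55.3), (165, -28, 51.1, 55.0), (17
[... 344 characters left out ...]
1, 55.0), (170, 19, 49.3, 53.6), (171, 34, 49.0, 53.3), (172, 22, 48.6, 53.0), (177, -29, 46.8, 51.5), (178, -31, 46.4, 51.2), (180, 39, 45.7, 50.6), (181, 17, 45.3, 50.3), (186, -33, 43.4, 48.8), (187, -36, 43.0, 48.5), (201, 27, 37.7, 44.2), (202, 28, 37.3, 43.9), (242, -28, 21.4, 31.1), (243, -21, 21.0, 30.8)]
430 [(153, 24, 55.4, 58.5), (165, -29, 51.2, 55.0), (166, -15, 50.8, 54.7), (170, 17, 49.3, 53.6), (171, 33, 49.0, 53.3), (172, 23, 48.6, 53.0), (177, -29, 46.8, 51.5), (178, -32, 46.4, 51.2)]
440 [(152, 25, 55.8, 58.8), (165, -31, 51.2, 55.0), (166, -15, 50.8, 54.7), (170, 17, 49.3, 53.6), (171, 32, 49.0, 53.3), (172, 21, 48.6, 53.0), (177, -26, 46.8, 51.5), (178, -32, 46.4, 51.2)]
```

drive_tool(
  deltas=[
    {"gripper": 0,"x": 0.006,"y": 0,"z": 0,"ax": 0,"ay": 0,"az": 0},
    {"gripper": 0,"x": 0.0055,"y": 0,"z": 0,"ax": 0,"ay": 0,"az": 0},
    {"gripper": 0,"x": 0,"y": 0,"z": 0.006,"ax": 0,"ay": 0,"az": 0},
    {"gripper": 0,"x": 0,"y": 0,"z": 0.006,"ax": 0,"ay": 0,"az": 0},
    {"gripper": 0,"x": 0,"y": 0,"z": 0,"ax": 0,"ay": 0,"az": 0},
  ],
)

```text
time_s: 16.95
eef_pos: [427.7, 310.1, 131.7]
tcp_rot: [[0.062, 0.998, -0.001], [0.998, -0.062, -0.001], [-0.001, -0.001, -1.0]]
ft_force: [-0.1, -0.9, -2.0]
finger_gap: 0.694
gripper_force: 33.2
```

drive_tool(
  deltas=[
    {"gripper": 0,"x": 0,"y": 0,"z": 0.003,"ax": 0,"ay": 0,"az": 0},
    {"gripper": 0,"x": 0,"y": 0,"z": 0,"ax": 0,"ay": 0,"az": 0},
  ],
)

```text
time_s: 17.15
eef_pos: [428.0, 310.2, 129.1]
tcp_rot: [[0.062, 0.998, -0.0], [0.998, -0.062, -0.0], [-0.0, -0.0, -1.0]]
ft_force: [0.3, -2.4, -2.7]
finger_gap: 0.698
gripper_force: 33.2
```

drive_tool(
  deltas=[
    {"gripper": 0,"x": 0,"y": 0,"z": 0.003,"ax": 0,"ay": 0,"az": 0},
    {"gripper": 0,"x": 0,"y": 0,"z": 0,"ax": 0,"ay": 0,"az": 0},
  ],
)

```text
time_s: 17.35
eef_pos: [428.0, 310.2, 126.1]
tcp_rot: [[0.062, 0.998, -0.0], [0.998, -0.062, -0.0], [-0.0, -0.0, -1.0]]
ft_force: [0.8, -2.2, -3.2]
finger_gap: 0.699
gripper_force: 33.2
```

drive_tool(
  deltas=[
    {"gripper": 0,"x": 0,"y": 0,"z": 0.0015,"ax": 0,"ay": 0,"az": 0},
    {"gripper": 0,"x": 0,"y": 0,"z": 0,"ax": 0,"ay": 0,"az": 0},
  ],
)

```text
time_s: 17.55
eef_pos: [428.1, 310.2, 124.7]
tcp_rot: [[0.062, 0.998, 0.0], [0.998, -0.062, -0.0], [-0.0, 0.0, -1.0]]
ft_force: [1.1, -2.9, -2.6]
finger_gap: 0.695
gripper_force: 33.2
```

drive_tool(
  deltas=[
    {"gripper": 0,"x": 0,"y": 0,"z": 0.001,"ax": 0,"ay": 0,"az": 0},
    {"gripper": 0,"x": 0,"y": 0,"z": 0,"ax": 0,"ay": 0,"az": 0},
  ],
)

```text
time_s: 17.75
eef_pos: [428.1, 310.1, 124.4]
tcp_rot: [[0.062, 0.998, -0.0], [0.998, -0.062, 0.0], [0.0, -0.001, -1.0]]
ft_force: [-6.4, -7.9, 17.0]
finger_gap: 0.698
gripper_force: 35.4
```

drive_tool(
  deltas=[
    {"gripper": 0.6,"x": 0,"y": 0,"z": 0,"ax": 0,"ay": 0,"az": 0},
    {"gripper": 0.8,"x": 0,"y": 0,"z": 0,"ax": 0,"ay": 0,"az": 0},
    {"gripper": 0.9,"x": 0,"y": 0,"z": 0,"ax": 0,"ay": 0,"az": 0},
    {"gripper": 0.9,"x": 0,"y": 0,"z": 0,"ax": 0,"ay": 0,"az": 0},
  ],
)

```text
time_s: 18.15
eef_pos: [428.0, 310.5, 123.8]
tcp_rot: [[0.061, 0.998, 0.0], [0.998, -0.061, 0.0], [0.0, 0.0, -1.0]]
ft_force: [0.7, -0.4, 0.6]
finger_gap: 0.952
gripper_force: 0.0
```

drive_tool(
  deltas=[
    {"gripper": 0.9,"x": 0,"y": 0,"z": -0.02,"ax": 0,"ay": 0,"az": 0},
    {"gripper": 0.9,"x": 0,"y": 0,"z": -0.03,"ax": 0,"ay": 0,"az": 0},
    {"gripper": 0.9,"x": 0,"y": 0,"z": -0.04,"ax": 0,"ay": 0,"az": 0},
    {"gripper": 1,"x": -0.02,"y": 0,"z": -0.035,"ax": 0,"ay": 0,"az": 0},
    {"gripper": 1,"x": -0.04,"y": 0,"z": 0,"ax": 0,"ay": 0,"az": 0},
  ],
)

```text
time_s: 18.65
eef_pos: [426.1, 252.6, 252.3]
tcp_rot: [[0.059, 0.998, 0.004], [0.998, -0.059, 0.004], [0.004, 0.004, -1.0]]
ft_force: [-0.0, -1.8, -0.8]
finger_gap: 0.994
gripper_force: 0.0
```

drive_tool(
  deltas=[
    {"gripper": 1,"x": -0.047,"y": 0,"z": 0,"ax": 0,"ay": 0,"az": 5.4},
    {"gripper": 1,"x": -0.047,"y": 0,"z": 0,"ax": 0,"ay": 0,"az": 0},
    {"gripper": 1,"x": 0,"y": 0,"z": 0,"ax": 0,"ay": 0,"az": 0},
    {"gripper": 1,"x": 0,"y": 0,"z": 0,"ax": 0,"ay": 0,"az": 0},
  ],
)

```text
time_s: 19.05
eef_pos: [414.1, 156.7, 249.1]
tcp_rot: [[0.156, 0.988, -0.0], [0.988, -0.156, 0.002], [0.002, -0.0, -1.0]]
ft_force: [-0.0, -0.3, 0.4]
finger_gap: 1.003
gripper_force: 0.0
```

```bash
python3 - <<'E'
from h import *
s=manip.get_state(); print(s["eef_pos"],np.round(s["tcp_rot"],3).tolist(),s["time_s"])
p=cams.capture("scene"); save(p,"s1")
for q in([531.4,292.4],[427.7,300.2]):
    P=proj(p,xf(np.vstack(BIN),[*q,np.radians(86.44),113])); print("pred",P.min(0),P.max(0))
for d in models.silhouettes("bin_a",p)[:3]: 
    print(d["conf"],d["bbox"],[fit(p,[b+[0,0,113] for b in BIN],d["region"],[*q,np.radians(86.4)]) for q in([531.4,292.4],[427.7,300.2])][0 if d["bbox"][3]>160 else 1])
E
```

```text
[414.06709439 156.73636888 249.12025757] [[0.156, 0.988, -0.0], [0.988, -0.156, 0.002], [0.002, -0.0, -1.0]] 19.05
pred [408.27189899 145.43683775] [445.4345911  172.65739514]
pred [402.11810408 125.37323247] [437.22001506 151.41111074]
0.98 [403.1, 124.3, 435.4, 154.6] (array([431.9191358 , 297.91296296,   1.5797546 ]), np.float64(0.9395604395604396))
0.96 [411.0, 146.0, 445.7, 174.6] (array([534.58941472, 290.07130265,   1.45154955]), np.float64(0.9355670103092784))
```

drive_tool(
  deltas=[
    {"gripper": 1,"x": -0.0417,"y": 0.02,"z": 0,"ax": 0,"ay": 0,"az": 0},
    {"gripper": 1,"x": -0.0417,"y": 0.02,"z": 0,"ax": 0,"ay": 0,"az": 0},
    {"gripper": 1,"x": -0.0417,"y": 0.02,"z": 0,"ax": 0,"ay": 0,"az": 0},
    {"gripper": 1,"x": -0.0417,"y": 0.02,"z": 0,"ax": 0,"ay": 0,"az": 0},
    {"gripper": 1,"x": -0.0417,"y": 0.02,"z": 0,"ax": 0,"ay": 0,"az": 0},
  ],
)

```text
time_s: 19.65
eef_pos: [481.6, -65.0, 249.1]
tcp_rot: [[0.152, 0.988, 0.001], [0.988, -0.152, -0.0], [-0.0, 0.001, -1.0]]
ft_force: [0.2, 1.4, -0.5]
finger_gap: 1.002
gripper_force: 0.0
```

drive_tool(
  deltas=[
    {"gripper": 0,"x": -0.0417,"y": 0.02,"z": 0,"ax": 0,"ay": 0,"az": 0},
    {"gripper": -1,"x": -0.0417,"y": 0.02,"z": 0,"ax": 0,"ay": 0,"az": 0},
    {"gripper": -1,"x": -0.0417,"y": 0.02,"z": 0,"ax": 0,"ay": 0,"az": 0},
    {"gripper": -1,"x": -0.0417,"y": 0.02,"z": 0,"ax": 0,"ay": 0,"az": 0},
    {"gripper": -1,"x": -0.0417,"y": 0.02,"z": 0,"ax": 0,"ay": 0,"az": 0},
  ],
)

```text
time_s: 20.15
eef_pos: [544.5, -272.0, 248.1]
tcp_rot: [[0.153, 0.988, -0.002], [0.988, -0.153, -0.001], [-0.001, -0.002, -1.0]]
ft_force: [-0.1, 1.0, 0.6]
finger_gap: 0.144
gripper_force: 0.0
```

drive_tool(
  deltas=[
    {"gripper": -1,"x": -0.0417,"y": 0.02,"z": 0,"ax": 0,"ay": 0,"az": 0},
    {"gripper": -1,"x": 0,"y": 0,"z": 0,"ax": 0,"ay": 0,"az": 0},
    {"gripper": -1,"x": 0,"y": 0,"z": 0,"ax": 0,"ay": 0,"az": 0},
    {"gripper": -1,"x": 0,"y": 0,"z": 0,"ax": 0,"ay": 0,"az": 0},
  ],
)

```text
time_s: 20.55
eef_pos: [556.9, -314.1, 248.6]
tcp_rot: [[0.154, 0.988, -0.001], [0.988, -0.154, -0.0], [-0.0, -0.001, -1.0]]
ft_force: [-0.1, 0.2, 0.8]
finger_gap: 0.001
gripper_force: 0.0
```

```bash
python3 - <<'E'
from h import *
import pickle
s=manip.get_state(); print(s["eef_pos"],np.round(s["tcp_rot"],3).tolist())
p=cams.capture("wrist"); save(p,"d1"); pickle.dump(p,open("d1.pkl","wb"))
for q,z in(("dock",24),("pen_a",25.3),("tester_mark",0),("case_mark",0),("case",18)):
    for d in models.silhouettes(q,p): r=rect(p,d["region"],z); print(q,round(d["conf"],2),d["bbox"],np.round(r[0],1),np.round(r[1],1),round(r[2],1))
im=np.clip(p["image"][:,:,::-1]*1.4,0,255).astype(np.uint8)[40:340,130:530]
cv2.imwrite("pics/d1.png",cv2.resize(im,None,fx=2,fy=2,interpolation=2))
E
```

```text
[ 556.9348299  -314.11762682  248.64484086] [[0.154, 0.988, -0.001], [0.988, -0.154, -0.0], [-0.0, -0.001, -1.0]]
dock 0.62 [239.8, 192.7, 581.3, 336.0] [ 667.8 -425.6] [133.4 456.6] 67.7
pen_a 0.95 [264.1, 248.5, 379.7, 254.5] [ 586.9 -412.5] [16.9 54.2] 81.3
pen_a 0.78 [251.5, 205.8, 376.4, 218.3] [ 544.1 -356.4] [ 15.8 141.7] 81.2
pen_a 0.56 [313.5, 339.1, 325.2, 347.6] [ 520.4 -532.9] [20.3 10.2] 69.0
pen_a 0.45 [239.5, 189.2, 579.7, 331.5] [ 667.1 -424.3] [132.2 453.3] 67.9
tester_mark 0.83 [339.0, 8.5, 416.1, 110.8] [ 635.6 -203.5] [66.5 88. ] 7.5
tester_mark 0.22 [254.6, 203.8, 376.9, 216.8] [ 542.3 -364.2] [ 18.2 151.7] 81.8
case 0.93 [144.7, 98.6, 268.2, 134.0] [ 442.5 -231.9] [ 38.1 132.2] 82.2
```

View pics/d1.png

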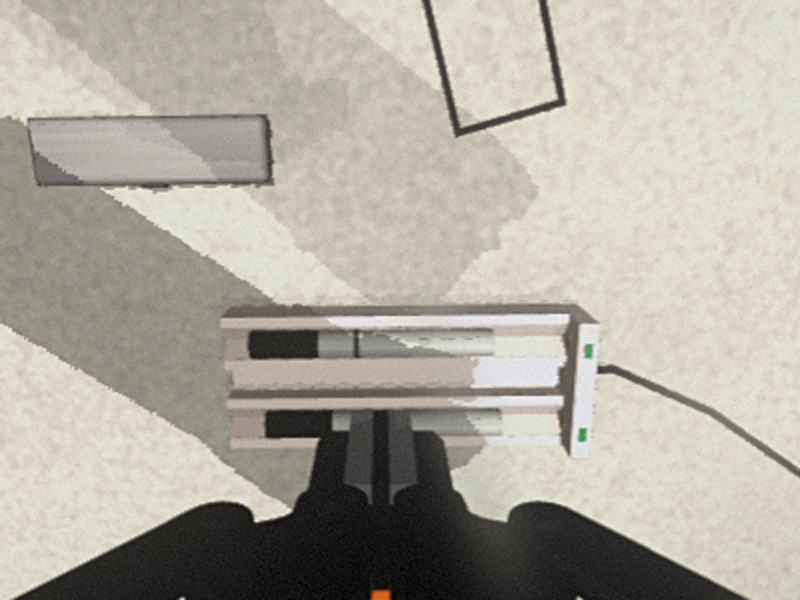

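```bash
python3 - <<'E'
from h import *
import pickle
p=pickle.load(open("d1.pkl","rb")); s=manip.get_state(); t=np.array(s["eef_pos"]); R=np.array(s["tcp_rot"])
f=lambda L,z:np.round((onz(p,[(130+u/2-.25,40+v/2-.25) for u,v in L],z)-t)@R,1)[:,:2].tolist()
print("pen a cap,tail",f([(248,344),(495,342)],31),"axis rows",f([(300,331),(300,358)],28))
print("pen b cap,tail",f([(265,423),(502,421)],31),"axis",f([(300,410),(300,437)],28))
print("dock top near/far edges",f([(222,326),(567,322),(231,442),(565,442)],24.3),"stop face",f([(567,345),(563,400)],24.3),"stop top",f([(578,324),(570,457)],44))
E
```

```text
pen a cap,tail [[-41.9, -75.8], [-40.5, 64.9]] axis rows [[-35.0, -46.3], [-51.3, -46.8]]
pen b cap,tail [[-90.8, -68.4], [-89.2, 71.4]] axis [[-83.8, -47.9], [-101.2, -48.4]]
dock top near/far edges [[-33.2, -91.6], [-30.4, 106.8], [-106.3, -90.9], [-105.8, 111.5]] stop face [[-44.3, 107.9], [-78.5, 108.2]] stop top [[-26.1, 107.2], [-105.8, 109.1]]
```

drive_tool(
  deltas=[
    {"gripper": -1,"x": -0.0142,"y": -0.0353,"z": 0,"ax": 0,"ay": 0,"az": -0.5},
    {"gripper": -1,"x": -0.0142,"y": -0.0353,"z": 0,"ax": 0,"ay": 0,"az": 0},
    {"gripper": -1,"x": -0.0142,"y": -0.0353,"z": 0.03,"ax": 0,"ay": 0,"az": 0},
    {"gripper": -1,"x": 0,"y": 0,"z": 0.045,"ax": 0,"ay": 0,"az": 0},
    {"gripper": -1,"x": 0,"y": 0,"z": 0.045,"ax": 0,"ay": 0,"az": 0},
  ],
)

```text
time_s: 21.35
eef_pos: [445.3, -341.6, 129.2]
tcp_rot: [[0.147, 0.989, 0.003], [0.989, -0.147, -0.001], [-0.0, 0.003, -1.0]]
ft_force: [2.3, -0.3, 0.5]
finger_gap: -0.003
gripper_force: 0.0
```

drive_tool(
  deltas=[
    {"gripper": -1,"x": 0,"y": 0,"z": 0.045,"ax": 0,"ay": 0,"az": 0},
    {"gripper": -1,"x": 0,"y": 0,"z": 0.035,"ax": 0,"ay": 0,"az": 0},
    {"gripper": -1,"x": 0,"y": 0,"z": 0.0206,"ax": 0,"ay": 0,"az": 0},
    {"gripper": -1,"x": 0,"y": 0,"z": 0,"ax": 0,"ay": 0,"az": 0},
    {"gripper": -1,"x": 0,"y": 0,"z": 0,"ax": 0,"ay": 0,"az": 0},
  ],
)

```text
time_s: 21.85
eef_pos: [445.4, -342.1, 29.6]
tcp_rot: [[0.147, 0.989, 0.0], [0.989, -0.147, -0.001], [-0.001, 0.0, -1.0]]
ft_force: [0.1, -0.2, 0.7]
finger_gap: 0.0
gripper_force: 0.0
```

drive_tool(
  deltas=[
    {"gripper": -1,"x": 0.0025,"y": 0,"z": 0.0025,"ax": 0,"ay": 0,"az": 0},
    {"gripper": -1,"x": 0,"y": 0.01,"z": 0,"ax": 0,"ay": 0,"az": 0},
    {"gripper": -1,"x": 0,"y": 0.01,"z": 0,"ax": 0,"ay": 0,"az": 0},
    {"gripper": -1,"x": 0,"y": 0.008,"z": 0,"ax": 0,"ay": 0,"az": 0},
    {"gripper": -1,"x": 0,"y": 0.007,"z": 0,"ax": 0,"ay": 0,"az": 0},
  ],
)

```text
time_s: 22.35
eef_pos: [480.9, -344.5, 26.6]
tcp_rot: [[0.147, 0.989, -0.0], [0.989, -0.147, -0.0], [-0.0, -0.0, -1.0]]
ft_force: [-10.1, 4.3, 10.4]
finger_gap: 0.0
gripper_force: 6.0
```

drive_tool(
  deltas=[
    {"gripper": -1,"x": 0,"y": 0.006,"z": 0,"ax": 0,"ay": 0,"az": 0},
    {"gripper": -1,"x": 0,"y": 0.006,"z": 0,"ax": 0,"ay": 0,"az": 0},
    {"gripper": -1,"x": 0,"y": 0.004,"z": 0,"ax": 0,"ay": 0,"az": 0},
    {"gripper": -1,"x": 0,"y": 0,"z": 0,"ax": 0,"ay": 0,"az": 0},
  ],
)

```text
time_s: 22.75
eef_pos: [495.1, -346.7, 26.4]
tcp_rot: [[0.147, 0.989, -0.002], [0.989, -0.147, 0.001], [0.001, -0.002, -1.0]]
ft_force: [-9.5, 5.7, 12.2]
finger_gap: -0.001
gripper_force: 7.3
```

```bash
python3 - <<'E'
from h import *
p=cams.capture("wrist"); save(p,"d2"); s=manip.get_state(); t=np.array(s["eef_pos"]); R=np.array(s["tcp_rot"]); print(t,s["ft_force"])
g=cv2.cvtColor(p["image"],7).astype(int)
# row of pen a axis in image: project points along the groove axis
ax=np.array([556.9,-314.1,0]); R0=np.array([[.154,.988],[.988,-.154]])
pt=lambda x,y,z:np.r_[np.array([556.9,-314.1])+R0@[x,y],z]
ys=np.arange(-60,125,1.); P=np.array([pt(-42.5+ (y+76)*.01,y,33) for y in ys]); uv=proj(p,P)
v=[int(g[int(round(b)),int(round(a))]) if 0<=a<640 and 0<=b<400 else -1 for a,b in uv]; print(list(zip(ys.astype(int).tolist(),v)))
E
```

```text
[ 495.10684398 -346.70394515   26.43542504] [-10.22998829   4.81296859  11.57054623]
[(-60, 51), (-59, 51), (-58, 46), (-57, 22), (-56, 24), (-55, 13), (-54, 34), (-53, 54), (-52, 53), (-51, 52), (-50, 50), (-49, 50), (-48, 43), (-47, 23), (-46, 22), (-45, 28), (-44, 29), (-43, 28), (-42, 34), (-41, 34), (-40, 35), (-39, 40), (-38, 44), (-37, 45), (-36, 49), (-35, 45), (-34, 50), (-33, 46), (-32, 49), (-31, 47), (-30, 44), (-29, 42), (-28, 43), (-27, 36), (-26, 34), (-25, 30), (-24, 35), (-23, 25), (-22, 28), (-21, 31), (-20, 31), (-19, 29), (-18, 25), (-17, 30), (-16, 33), (-15, 29), (-14, 25), (-13, 25), (-12, 27), (-11, 29), (-10, 58), (-9, 103), (-8, 98), (-7, 176), (-6, 173), (-5, 172), (-4, 174), (-3, 176), (-2, 174), (-1, 170), (0, 170), (1, 170), (2, 173), (3, 174), (4, 170), (5, 168), (6, 170), (7, 168), (8, 168), (9, 168), (10, 170), (11, 80), (12, 81), (13, 83), (14, 104), (15, 165), (16, 162), (17, 169), (18, 164), (19, 166), (20, 167), (21, 169), (22, 163), (23, 175), (24, 171), (25, 173), (26, 175), (27, 174), (28, 179), (29, 175), (30, 175), (31, 177), (32, 176), (33, 
[... 295 characters left out ...]
, 173), (61, 171), (62, 168), (63, 172), (64, 172), (65, 170), (66, 168), (67, 170), (68, 169), (69, 169), (70, 172), (71, 165), (72, 169), (73, 167), (74, 168), (75, 170), (76, 171), (77, 165), (78, 162), (79, 165), (80, 167), (81, 161), (82, 163), (83, 166), (84, 162), (85, 163), (86, 163), (87, 164), (88, 160), (89, -1), (90, -1), (91, -1), (92, -1), (93, -1), (94, -1), (95, -1), (96, -1), (97, -1), (98, -1), (99, -1), (100, -1), (101, -1), (102, -1), (103, -1), (104, -1), (105, -1), (106, -1), (107, -1), (108, -1), (109, -1), (110, -1), (111, -1), (112, -1), (113, -1), (114, -1), (115, -1), (116, -1), (117, -1), (118, -1), (119, -1), (120, -1), (121, -1), (122, -1), (123, -1), (124, -1)]
```

drive_tool(
  deltas=[
    {"gripper": -1,"x": 0,"y": 0,"z": -0.0015,"ax": 0,"ay": 0,"az": 0},
    {"gripper": -1,"x": 0,"y": 0,"z": 0,"ax": 0,"ay": 0,"az": 0},
  ],
)

```text
time_s: 23.0
eef_pos: [496.5, -347.1, 28.1]
tcp_rot: [[0.147, 0.989, 0.0], [0.989, -0.147, -0.001], [-0.001, 0.001, -1.0]]
ft_force: [-1.1, 0.4, 0.9]
finger_gap: 0.001
gripper_force: 0.4
```

drive_tool(
  deltas=[
    {"gripper": -1,"x": 0,"y": 0.005,"z": 0,"ax": 0,"ay": 0,"az": 0},
    {"gripper": -1,"x": 0,"y": 0.004,"z": 0,"ax": 0,"ay": 0,"az": 0},
    {"gripper": -1,"x": 0,"y": 0,"z": 0,"ax": 0,"ay": 0,"az": 0},
  ],
)

```text
time_s: 23.3
eef_pos: [506.0, -348.3, 27.9]
tcp_rot: [[0.146, 0.989, 0.001], [0.989, -0.146, -0.001], [-0.001, 0.001, -1.0]]
ft_force: [0.4, -0.3, -0.8]
finger_gap: 0.001
gripper_force: 0.0
```

drive_tool(
  deltas=[
    {"gripper": -1,"x": 0,"y": 0.003,"z": 0,"ax": 0,"ay": 0,"az": 0},
    {"gripper": -1,"x": 0,"y": 0,"z": 0,"ax": 0,"ay": 0,"az": 0},
  ],
)

```text
time_s: 23.5
eef_pos: [508.4, -348.7, 27.9]
tcp_rot: [[0.147, 0.989, 0.0], [0.989, -0.147, -0.001], [-0.001, 0.0, -1.0]]
ft_force: [0.6, -0.7, 0.2]
finger_gap: -0.0
gripper_force: 0.0
```

drive_tool(
  deltas=[
    {"gripper": -1,"x": 0,"y": 0.0015,"z": 0,"ax": 0,"ay": 0,"az": 0},
    {"gripper": -1,"x": 0,"y": 0,"z": 0,"ax": 0,"ay": 0,"az": 0},
  ],
)

```text
time_s: 23.7
eef_pos: [509.6, -348.9, 27.9]
tcp_rot: [[0.147, 0.989, 0.0], [0.989, -0.147, -0.001], [-0.001, 0.0, -1.0]]
ft_force: [-0.1, -0.4, -0.5]
finger_gap: -0.004
gripper_force: 0.0
```

drive_tool(
  deltas=[
    {"gripper": -1,"x": 0,"y": 0.0008,"z": 0,"ax": 0,"ay": 0,"az": 0},
    {"gripper": -1,"x": 0,"y": 0,"z": 0,"ax": 0,"ay": 0,"az": 0},
  ],
)

```text
time_s: 23.9
eef_pos: [510.3, -349.0, 27.9]
tcp_rot: [[0.147, 0.989, 0.0], [0.989, -0.147, -0.001], [-0.001, 0.0, -1.0]]
ft_force: [-0.3, -1.1, 0.3]
finger_gap: -0.0
gripper_force: 0.0
```

drive_tool(
  deltas=[
    {"gripper": -1,"x": 0,"y": 0.001,"z": 0,"ax": 0,"ay": 0,"az": 0},
    {"gripper": -1,"x": 0,"y": 0,"z": 0,"ax": 0,"ay": 0,"az": 0},
  ],
)

```text
time_s: 24.1
eef_pos: [511.3, -349.2, 27.9]
tcp_rot: [[0.147, 0.989, 0.0], [0.989, -0.147, -0.001], [-0.001, 0.0, -1.0]]
ft_force: [-0.4, -0.1, -0.1]
finger_gap: 0.003
gripper_force: 0.0
```

drive_tool(
  deltas=[
    {"gripper": -1,"x": 0,"y": 0.0008,"z": 0,"ax": 0,"ay": 0,"az": 0},
    {"gripper": -1,"x": 0,"y": 0,"z": 0,"ax": 0,"ay": 0,"az": 0},
  ],
)

```text
time_s: 24.3
eef_pos: [512.1, -349.3, 27.9]
tcp_rot: [[0.147, 0.989, 0.0], [0.989, -0.147, -0.001], [-0.001, 0.0, -1.0]]
ft_force: [0.1, 0.1, 0.2]
finger_gap: 0.0
gripper_force: 0.1
```

drive_tool(
  deltas=[
    {"gripper": -1,"x": 0,"y": 0.0008,"z": 0,"ax": 0,"ay": 0,"az": 0},
    {"gripper": -1,"x": 0,"y": 0,"z": 0,"ax": 0,"ay": 0,"az": 0},
  ],
)

```text
time_s: 24.5
eef_pos: [512.5, -349.4, 27.9]
tcp_rot: [[0.147, 0.989, -0.0], [0.989, -0.147, -0.0], [-0.0, -0.0, -1.0]]
ft_force: [-2.6, 0.5, 1.1]
finger_gap: -0.001
gripper_force: 1.2
```

drive_tool(
  deltas=[
    {"gripper": -1,"x": 0,"y": 0.0005,"z": 0,"ax": 0,"ay": 0,"az": 0},
    {"gripper": -1,"x": 0,"y": 0,"z": 0,"ax": 0,"ay": 0,"az": 0},
  ],
)

```text
time_s: 24.7
eef_pos: [512.6, -349.4, 27.8]
tcp_rot: [[0.147, 0.989, -0.001], [0.989, -0.147, -0.0], [-0.0, -0.001, -1.0]]
ft_force: [-5.0, 1.9, 3.1]
finger_gap: 0.003
gripper_force: 2.7
```

drive_tool(
  deltas=[
    {"gripper": -1,"x": 0,"y": -0.012,"z": 0,"ax": 0,"ay": 0,"az": 0},
    {"gripper": -1,"x": 0,"y": -0.03,"z": 0,"ax": 0,"ay": 0,"az": 0},
    {"gripper": -1,"x": 0,"y": 0,"z": -0.045,"ax": 0,"ay": 0,"az": 0},
    {"gripper": -1,"x": -0.025,"y": -0.01,"z": -0.015,"ax": 0,"ay": 0,"az": 0},
    {"gripper": -1,"x": -0.024,"y": -0.01,"z": 0,"ax": 0,"ay": 0,"az": 0},
  ],
)

```text
time_s: 25.2
eef_pos: [445.4, -389.6, 90.3]
tcp_rot: [[0.145, 0.989, 0.004], [0.989, -0.145, -0.002], [-0.002, 0.004, -1.0]]
ft_force: [-0.0, 0.9, 0.0]
finger_gap: 0.001
gripper_force: 0.0
```

drive_tool(
  deltas=[
    {"gripper": -1,"x": 0,"y": 0,"z": 0,"ax": 0,"ay": 0,"az": 0},
    {"gripper": -1,"x": 0,"y": 0,"z": 0,"ax": 0,"ay": 0,"az": 0},
  ],
)

```text
time_s: 25.4
eef_pos: [444.1, -389.0, 87.9]
tcp_rot: [[0.148, 0.989, 0.001], [0.989, -0.148, -0.0], [-0.0, 0.001, -1.0]]
ft_force: [0.8, 0.4, 0.4]
finger_gap: -0.001
gripper_force: 0.0
```

drive_tool(
  deltas=[
    {"gripper": -1,"x": 0,"y": 0,"z": 0.03,"ax": 0,"ay": 0,"az": 0},
    {"gripper": -1,"x": 0,"y": 0,"z": 0.02,"ax": 0,"ay": 0,"az": 0},
    {"gripper": -1,"x": 0,"y": 0,"z": 0.01,"ax": 0,"ay": 0,"az": 0},
    {"gripper": -1,"x": 0,"y": 0.01,"z": 0,"ax": 0,"ay": 0,"az": 0},
    {"gripper": -1,"x": 0,"y": 0.01,"z": 0,"ax": 0,"ay": 0,"az": 0},
  ],
)

```text
time_s: 25.9
eef_pos: [465.7, -391.9, 28.5]
tcp_rot: [[0.147, 0.989, 0.001], [0.989, -0.147, -0.001], [-0.001, 0.001, -1.0]]
ft_force: [-0.1, -0.2, 0.9]
finger_gap: 0.001
gripper_force: 0.0
```

drive_tool(
  deltas=[
    {"gripper": -1,"x": 0,"y": 0.008,"z": 0,"ax": 0,"ay": 0,"az": 0},
    {"gripper": -1,"x": 0,"y": 0.008,"z": 0,"ax": 0,"ay": 0,"az": 0},
    {"gripper": -1,"x": 0,"y": 0.007,"z": 0,"ax": 0,"ay": 0,"az": 0},
    {"gripper": -1,"x": 0,"y": 0.007,"z": 0,"ax": 0,"ay": 0,"az": 0},
    {"gripper": -1,"x": 0,"y": 0.005,"z": 0,"ax": 0,"ay": 0,"az": 0},
  ],
)

```text
time_s: 26.4
eef_pos: [499.9, -397.0, 28.0]
tcp_rot: [[0.147, 0.989, 0.0], [0.989, -0.147, -0.001], [-0.001, 0.0, -1.0]]
ft_force: [-1.8, 0.2, 0.4]
finger_gap: -0.005
gripper_force: 0.4
```

drive_tool(
  deltas=[
    {"gripper": -1,"x": 0,"y": 0.002,"z": 0,"ax": 0,"ay": 0,"az": 0},
    {"gripper": -1,"x": 0,"y": 0,"z": 0,"ax": 0,"ay": 0,"az": 0},
  ],
)

```text
time_s: 26.6
eef_pos: [501.3, -397.3, 27.9]
tcp_rot: [[0.147, 0.989, 0.0], [0.989, -0.147, -0.001], [-0.001, 0.0, -1.0]]
ft_force: [-0.1, 0.1, -0.5]
finger_gap: 0.002
gripper_force: 0.0
```

drive_tool(
  deltas=[
    {"gripper": -1,"x": 0,"y": 0.0025,"z": 0,"ax": 0,"ay": 0,"az": 0},
    {"gripper": -1,"x": 0,"y": 0,"z": 0,"ax": 0,"ay": 0,"az": 0},
  ],
)

```text
time_s: 26.8
eef_pos: [503.7, -397.7, 28.0]
tcp_rot: [[0.147, 0.989, 0.0], [0.989, -0.147, -0.001], [-0.001, 0.0, -1.0]]
ft_force: [-0.2, 0.3, 0.4]
finger_gap: -0.005
gripper_force: 0.0
```

drive_tool(
  deltas=[
    {"gripper": -1,"x": 0,"y": 0.001,"z": 0,"ax": 0,"ay": 0,"az": 0},
    {"gripper": -1,"x": 0,"y": 0,"z": 0,"ax": 0,"ay": 0,"az": 0},
  ],
)

```text
time_s: 27.0
eef_pos: [504.6, -397.8, 28.0]
tcp_rot: [[0.147, 0.989, 0.0], [0.989, -0.147, -0.001], [-0.001, 0.0, -1.0]]
ft_force: [-0.6, 0.8, -0.4]
finger_gap: -0.001
gripper_force: 0.0
```

drive_tool(
  deltas=[
    {"gripper": -1,"x": 0,"y": 0.001,"z": 0,"ax": 0,"ay": 0,"az": 0},
    {"gripper": -1,"x": 0,"y": 0,"z": 0,"ax": 0,"ay": 0,"az": 0},
  ],
)

```text
time_s: 27.2
eef_pos: [505.5, -397.9, 27.9]
tcp_rot: [[0.147, 0.989, 0.0], [0.989, -0.147, -0.001], [-0.001, 0.0, -1.0]]
ft_force: [-0.5, 0.5, 1.5]
finger_gap: -0.0
gripper_force: 0.2
```

drive_tool(
  deltas=[
    {"gripper": -1,"x": 0,"y": 0.0007,"z": 0,"ax": 0,"ay": 0,"az": 0},
    {"gripper": -1,"x": 0,"y": 0,"z": 0,"ax": 0,"ay": 0,"az": 0},
  ],
)

```text
time_s: 27.4
eef_pos: [505.7, -398.0, 27.9]
tcp_rot: [[0.147, 0.989, -0.001], [0.989, -0.147, -0.0], [-0.0, -0.001, -1.0]]
ft_force: [-4.6, 1.5, 1.8]
finger_gap: -0.001
gripper_force: 2.4
```

drive_tool(
  deltas=[
    {"gripper": -1,"x": 0,"y": 0.0006,"z": 0,"ax": 0,"ay": 0,"az": 0},
    {"gripper": -1,"x": 0,"y": 0,"z": 0,"ax": 0,"ay": 0,"az": 0},
  ],
)

```text
time_s: 27.6
eef_pos: [505.8, -398.0, 27.8]
tcp_rot: [[0.148, 0.989, -0.001], [0.989, -0.148, 0.0], [-0.0, -0.001, -1.0]]
ft_force: [-7.5, 2.5, 4.5]
finger_gap: 0.004
gripper_force: 3.9
```

drive_tool(
  deltas=[
    {"gripper": -1,"x": 0,"y": -0.01,"z": 0,"ax": 0,"ay": 0,"az": 0},
    {"gripper": -1,"x": 0,"y": -0.02,"z": 0,"ax": 0,"ay": 0,"az": 0},
    {"gripper": -1,"x": 0,"y": 0,"z": -0.045,"ax": 0,"ay": 0,"az": 0},
    {"gripper": -1,"x": 0,"y": 0,"z": -0.045,"ax": 0,"ay": 0,"az": 0},
    {"gripper": -1,"x": 0.032,"y": 0.007,"z": -0.029,"ax": 0,"ay": 0,"az": 0},
  ],
)

```text
time_s: 28.1
eef_pos: [486.9, -367.0, 150.2]
tcp_rot: [[0.153, 0.988, 0.003], [0.988, -0.153, -0.004], [-0.003, 0.003, -1.0]]
ft_force: [0.3, 0.6, 0.4]
finger_gap: -0.002
gripper_force: 0.0
```

drive_tool(
  deltas=[
    {"gripper": -1,"x": 0.032,"y": 0.007,"z": -0.029,"ax": 0,"ay": 0,"az": 0},
    {"gripper": -1,"x": 0.032,"y": 0.007,"z": -0.029,"ax": 0,"ay": 0,"az": 0},
    {"gripper": -1,"x": 0.032,"y": 0.007,"z": -0.029,"ax": 0,"ay": 0,"az": 0},
    {"gripper": -1,"x": 0.032,"y": 0.007,"z": -0.029,"ax": 0,"ay": 0,"az": 0},
    {"gripper": -1,"x": 0.032,"y": 0.007,"z": -0.029,"ax": 0,"ay": 0,"az": 0},
  ],
)

```text
time_s: 28.6
eef_pos: [546.9, -208.5, 293.0]
tcp_rot: [[0.147, 0.989, 0.001], [0.989, -0.147, 0.0], [0.0, 0.001, -1.0]]
ft_force: [1.5, 0.4, 0.1]
finger_gap: 0.002
gripper_force: 0.0
```

drive_tool(
  deltas=[
    {"gripper": -1,"x": 0.032,"y": 0.007,"z": -0.029,"ax": 0,"ay": 0,"az": 0},
    {"gripper": -1,"x": 0.032,"y": 0.007,"z": -0.029,"ax": 0,"ay": 0,"az": 0},
    {"gripper": -1,"x": 0,"y": 0,"z": 0,"ax": 0,"ay": 0,"az": 0},
    {"gripper": -1,"x": 0,"y": 0,"z": 0,"ax": 0,"ay": 0,"az": 0},
    {"gripper": -1,"x": 0,"y": 0,"z": 0,"ax": 0,"ay": 0,"az": 0},
  ],
)

```text
time_s: 29.1
eef_pos: [569.4, -149.4, 349.1]
tcp_rot: [[0.148, 0.989, -0.0], [0.989, -0.148, -0.0], [-0.0, -0.0, -1.0]]
ft_force: [0.2, -0.2, 0.5]
finger_gap: 0.001
gripper_force: 0.0
```

```bash
cat >> h.py <<'E'
def quads(p,zz=0,thr=70):
    """dark printed outlines: inner contours, as world rectangles"""
    g=cv2.cvtColor(p["image"],7); m=cv2.adaptiveThreshold(g,255,0,1,21,18); out=[]
    c,h=cv2.findContours(m,cv2.RETR_CCOMP,cv2.CHAIN_APPROX_NONE)
    for k,x in enumerate(c):
        if h[0][k][3]<0 or cv2.contourArea(x)<400: continue
        r=cv2.minAreaRect(onz(p,x.reshape(-1,2),0)[:,:2].astype(np.float32)); L=sorted(r[1])
        if 35<L[0]<75 and 60<L[1]<170:
            b=cv2.boxPoints(r); e=[b[1]-b[0],b[2]-b[1]]; e=max(e,key=np.linalg.norm)
            out.append((np.round(r[0],1).tolist(),np.round(L,1).tolist(),round(float(np.degrees(np.arctan2(e[1],e[0])))%180,2)))
    return out
E
python3 - <<'E'
from h import *
import pickle
s=manip.get_state(); t=s["eef_pos"];print(t,np.round(s["tcp_rot"],3)[:,0])
p=cams.capture("wrist"); save(p,"m1"); pickle.dump(p,open("m1.pkl","wb")); print(quads(p))
for q,P in(("tester",TEST),("case",CASE)):
    for d in models.silhouettes(q,p):
        r=rect(p,d["region"],20); b=cv2.boxPoints(r); e=max([b[1]-b[0],b[2]-b[1]],key=np.linalg.norm); col=p["image"][d["region"]].mean(0)
        if d["conf"]>.4: f=fit(p,P,d["region"],[*r[0],np.arctan2(e[1],e[0])]); print(q,round(d["conf"],2),d["bbox"],col.astype(int),np.round(f[0][:2],1),np.degrees(f[0][2]),f[1])
E
```

```text
[ 569.36111135 -149.38660561  349.11830982] [ 0.148  0.989 -0.   ]
[([635.4, -203.9], [58.7, 80.5], 97.01), ([643.3, -43.8], [54.6, 148.4], 80.56)]
tester 0.78 [149.8, 30.8, 209.0, 89.8] [111  57  30] [401.4  10.2] -54.044693983129484 0.9280979092299847
tester 0.7 [209.3, 108.6, 258.7, 155.4] [39 54 96] [451.7 -94.8] 24.440708241793608 0.8982597054886211
case 0.95 [200.7, 212.6, 287.5, 236.4] [76 75 72] [ 440.3 -231.1] -6.984184549354428 0.9014024649383765
case 0.46 [441.8, 113.1, 475.8, 138.9] [129 129 126] [ 767.7 -129.8] -18.39889993939033 0.22965440356744704
```

drive_tool(
  deltas=[
    {"gripper": 0,"x": 0.0122,"y": -0.0415,"z": 0,"ax": 0,"ay": 0,"az": 0},
    {"gripper": 1,"x": 0.0122,"y": -0.0415,"z": 0,"ax": 0,"ay": 0,"az": 0},
    {"gripper": 1,"x": 0.0122,"y": -0.0415,"z": 0,"ax": 0,"ay": 0,"az": 0},
    {"gripper": 1,"x": 0,"y": 0,"z": 0.033,"ax": 0,"ay": 0,"az": 8.15},
    {"gripper": 1,"x": 0,"y": 0,"z": 0.033,"ax": 0,"ay": 0,"az": 8.15},
  ],
)

```text
time_s: 29.75
eef_pos: [488.5, -108.6, 291.2]
tcp_rot: [[0.425, 0.905, 0.005], [0.905, -0.425, 0.008], [0.009, 0.001, -1.0]]
ft_force: [0.1, 2.5, -1.0]
finger_gap: 0.845
gripper_force: 0.0
```

drive_tool(
  deltas=[
    {"gripper": 1,"x": 0,"y": 0,"z": 0.033,"ax": 0,"ay": 0,"az": 8.15},
    {"gripper": 1,"x": 0,"y": 0,"z": 0.033,"ax": 0,"ay": 0,"az": 8.15},
    {"gripper": 1,"x": 0,"y": 0,"z": 0.033,"ax": 0,"ay": 0,"az": 8.15},
    {"gripper": 1,"x": 0,"y": 0,"z": 0.033,"ax": 0,"ay": 0,"az": 8.15},
    {"gripper": 1,"x": 0,"y": 0,"z": 0.033,"ax": 0,"ay": 0,"az": 8.15},
  ],
)

```text
time_s: 30.25
eef_pos: [487.5, -110.6, 123.8]
tcp_rot: [[0.915, 0.404, -0.002], [0.404, -0.915, -0.002], [-0.003, 0.001, -1.0]]
ft_force: [0.9, 0.9, -0.1]
finger_gap: 1.002
gripper_force: 0.0
```

drive_tool(
  deltas=[
    {"gripper": 1,"x": 0,"y": 0,"z": 0,"ax": 0,"ay": 0,"az": 0},
    {"gripper": 1,"x": 0,"y": 0,"z": 0,"ax": 0,"ay": 0,"az": 0},
    {"gripper": 1,"x": 0,"y": 0,"z": 0,"ax": 0,"ay": 0,"az": 0},
  ],
)

```text
time_s: 30.55
eef_pos: [488.7, -110.2, 127.0]
tcp_rot: [[0.911, 0.413, 0.0], [0.413, -0.911, -0.001], [-0.0, 0.001, -1.0]]
ft_force: [0.1, -0.1, 0.5]
finger_gap: 0.998
gripper_force: 0.0
```

```bash
cat >> h.py <<'E'
def near(name,P,q0,h,gx=0.):
    p=cams.capture("wrist"); s=manip.get_state(); t=np.array(s["eef_pos"]); R=np.array(s["tcp_rot"]); yaw=np.degrees(np.arctan2(R[1,0],R[0,0]))
    print("tcp",np.round(t,1),"yaw",round(yaw,2),"t",s["time_s"])
    for d in models.silhouettes(name,p):
        r=rect(p,d["region"],h)
        if d["conf"]<.4 or np.hypot(*(np.array(r[0])-q0[:2]))>90: continue
        f,sc=fit(p,P,d["region"],[*r[0],np.radians(q0[2])]); g=np.array([f[0],f[1],t[2]])
        print(name,round(d["conf"],2),d["bbox"],"fit",np.round(f[:2],1),round(np.degrees(f[2]),2),"iou",round(sc,3),"move tool mm",np.round((g-t)@R,1),"az",round(yaw-np.degrees(f[2]),2),"rgb",p["image"][d["region"]].mean(0).astype(int))
    return p
E
python3 - <<'E'
from h import *
p=near("tester",TEST,[451.7,-94.8,24.4],24); save(p,"t1")
E
```

```text
tcp [ 488.9 -109.8  127. ] yaw 24.41 t 30.6
tester 0.72 [258.8, 194.4, 310.4, 269.2] fit [451.7 -94.1] 24.3 iou 0.905 move tool mm [-27.4 -29.7  -0. ] az 0.11 rgb [31 43 77]
```

drive_tool(
  deltas=[
    {"gripper": 1,"x": -0.0137,"y": -0.0148,"z": 0,"ax": 0,"ay": 0,"az": 0},
    {"gripper": 1,"x": -0.0137,"y": -0.0149,"z": 0.02,"ax": 0,"ay": 0,"az": 0},
    {"gripper": 1,"x": 0,"y": 0,"z": 0.02,"ax": 0,"ay": 0,"az": 0},
    {"gripper": 1,"x": 0,"y": 0,"z": 0,"ax": 0,"ay": 0,"az": 0},
    {"gripper": 1,"x": 0,"y": 0,"z": 0,"ax": 0,"ay": 0,"az": 0},
  ],
)

```text
time_s: 31.15
eef_pos: [451.5, -94.1, 86.5]
tcp_rot: [[0.911, 0.411, -0.0], [0.411, -0.911, -0.001], [-0.001, 0.001, -1.0]]
ft_force: [0.0, -0.5, 0.3]
finger_gap: 1.001
gripper_force: 0.0
```

```bash
python3 - <<'E'
from h import *
p=near("tester",TEST,[451.7,-94.8,24.4],24); save(p,"t2")
# blue colour mask fit
im=p["image"].astype(int); m=(im[...,2]>im[...,0]*1.5)&(im[...,2]>25)
n,l,st,_=cv2.connectedComponentsWithStats(m.astype(np.uint8)); k=1+st[1:,4].argmax(); print(st[k])
hull=np.zeros((400,640),np.uint8); cv2.fillConvexPoly(hull,cv2.convexHull(np.argwhere(l==k)[:,::-1].astype(np.int32)),1)
f,s=fit(p,TEST,hull>0,[451.7,-94.4,np.radians(24.4)]); print(np.round(f,3),np.degrees(f[2]),s)
E
```

```text
tcp [451.8 -94.2  86.7] yaw 24.28 t 31.2
[ 291  169   62   93 4020]
[ 4.51201e+02 -9.44910e+01  4.27000e-01] 24.47935956893777 0.9057356608478803
```

drive_tool(
  deltas=[
    {"gripper": 1,"x": 0,"y": 0,"z": 0.04,"ax": 0,"ay": 0,"az": 0},
    {"gripper": 1,"x": 0,"y": 0,"z": 0.03,"ax": 0,"ay": 0,"az": 0},
    {"gripper": 1,"x": 0,"y": 0,"z": 0.0135,"ax": 0,"ay": 0,"az": 0},
    {"gripper": 1,"x": 0,"y": 0,"z": 0,"ax": 0,"ay": 0,"az": 0},
    {"gripper": 0,"x": 0,"y": 0,"z": 0,"ax": 0,"ay": 0,"az": 0},
  ],
)

```text
time_s: 31.75
eef_pos: [451.3, -94.5, 2.8]
tcp_rot: [[0.912, 0.41, -0.001], [0.41, -0.912, -0.002], [-0.001, 0.001, -1.0]]
ft_force: [1.3, -0.1, 0.4]
finger_gap: 0.857
gripper_force: 0.0
```

drive_tool(
  deltas=[
    {"gripper": -0.4,"x": 0,"y": 0,"z": 0,"ax": 0,"ay": 0,"az": 0},
    {"gripper": -0.4,"x": 0,"y": 0,"z": 0,"ax": 0,"ay": 0,"az": 0},
    {"gripper": -0.4,"x": 0,"y": 0,"z": 0,"ax": 0,"ay": 0,"az": 0},
    {"gripper": -0.4,"x": 0,"y": 0,"z": 0,"ax": 0,"ay": 0,"az": 0},
    {"gripper": -0.4,"x": 0,"y": 0,"z": 0,"ax": 0,"ay": 0,"az": 0},
  ],
  newtons=30,
)

```text
time_s: 32.25
eef_pos: [451.4, -93.9, 2.9]
tcp_rot: [[0.912, 0.411, -0.0], [0.411, -0.912, -0.001], [-0.0, 0.001, -1.0]]
ft_force: [-1.6, 0.7, 14.9]
finger_gap: 0.463
gripper_force: 28.7
```

drive_tool(
  deltas=[
    {"gripper": -0.4,"x": 0,"y": 0,"z": -0.02,"ax": 0,"ay": 0,"az": 0},
    {"gripper": -0.4,"x": 0,"y": 0,"z": -0.03,"ax": 0,"ay": 0,"az": 0},
    {"gripper": -0.4,"x": 0,"y": 0,"z": -0.03,"ax": 0,"ay": 0,"az": 0},
    {"gripper": -0.4,"x": 0.0204,"y": 0.0293,"z": 0,"ax": 0,"ay": 0,"az": 0},
    {"gripper": -0.4,"x": 0.0204,"y": 0.0293,"z": 0,"ax": 0,"ay": 0,"az": 0},
  ],
)

```text
time_s: 32.75
eef_pos: [513.8, -128.8, 83.3]
tcp_rot: [[0.91, 0.415, 0.001], [0.415, -0.91, -0.0], [0.0, 0.0, -1.0]]
ft_force: [-0.4, 0.4, 0.4]
finger_gap: 0.463
gripper_force: 32.4
```

drive_tool(
  deltas=[
    {"gripper": -0.4,"x": 0.0204,"y": 0.0293,"z": 0,"ax": 0,"ay": 0,"az": 0},
    {"gripper": -0.4,"x": 0.0204,"y": 0.0293,"z": 0,"ax": 0,"ay": 0,"az": 0},
    {"gripper": -0.4,"x": 0.0204,"y": 0.0293,"z": 0,"ax": 0,"ay": 0,"az": 0},
    {"gripper": -0.4,"x": 0.0204,"y": 0.0293,"z": 0,"ax": 0,"ay": 0,"az": 0},
    {"gripper": -0.4,"x": 0,"y": 0,"z": 0,"ax": 0,"ay": 0,"az": -8.08},
  ],
)

```text
time_s: 33.25
eef_pos: [637.4, -206.0, 82.0]
tcp_rot: [[0.845, 0.535, -0.001], [0.535, -0.845, -0.004], [-0.003, 0.003, -1.0]]
ft_force: [-1.1, -0.2, -1.2]
finger_gap: 0.463
gripper_force: 32.4
```

drive_tool(
  deltas=[
    {"gripper": -0.4,"x": 0,"y": 0,"z": 0,"ax": 0,"ay": 0,"az": -8.08},
    {"gripper": -0.4,"x": 0,"y": 0,"z": 0,"ax": 0,"ay": 0,"az": -8.08},
    {"gripper": -0.4,"x": 0,"y": 0,"z": 0,"ax": 0,"ay": 0,"az": -8.08},
    {"gripper": -0.4,"x": 0,"y": 0,"z": 0,"ax": 0,"ay": 0,"az": -8.08},
    {"gripper": -0.4,"x": 0,"y": 0,"z": 0,"ax": 0,"ay": 0,"az": -8.08},
  ],
)

```text
time_s: 33.75
eef_pos: [634.7, -203.7, 82.4]
tcp_rot: [[0.291, 0.957, -0.001], [0.957, -0.291, -0.002], [-0.002, -0.001, -1.0]]
ft_force: [-0.2, -0.2, -1.2]
finger_gap: 0.46
gripper_force: 32.4
```

drive_tool(
  deltas=[
    {"gripper": -0.4,"x": 0,"y": 0,"z": 0,"ax": 0,"ay": 0,"az": -8.08},
    {"gripper": -0.4,"x": 0,"y": 0,"z": 0,"ax": 0,"ay": 0,"az": -8.08},
    {"gripper": -0.4,"x": 0,"y": 0,"z": 0,"ax": 0,"ay": 0,"az": -8.08},
    {"gripper": -0.4,"x": 0,"y": 0,"z": 0,"ax": 0,"ay": 0,"az": 0},
    {"gripper": -0.4,"x": 0,"y": 0,"z": 0,"ax": 0,"ay": 0,"az": 0},
  ],
)

```text
time_s: 34.25
eef_pos: [634.6, -203.9, 82.2]
tcp_rot: [[-0.117, 0.993, -0.001], [0.993, 0.117, -0.001], [-0.001, -0.001, -1.0]]
ft_force: [-0.1, -0.7, -0.0]
finger_gap: 0.461
gripper_force: 32.4
```

```bash
python3 - <<'E'
from h import *
p=cams.capture("wrist"); save(p,"t3"); print(quads(p)); s=manip.get_state(); t=np.array(s["eef_pos"]); R=np.array(s["tcp_rot"]); print(t,s["finger_gap"])
print("to mark mm",np.round((np.array([635.4,-203.9,t[2]])-t)@R,1),np.degrees(np.arctan2(R[1,0],R[0,0])))
E
```

```text
[]
[ 634.62653472 -203.89061954   82.073303  ] 0.46115362786427083
to mark mm [-0.1  0.8 -0. ] 96.7391501343337
```

drive_tool(
  deltas=[
    {"gripper": -0.4,"x": 0,"y": 0.0008,"z": 0.035,"ax": 0,"ay": 0,"az": -0.3},
    {"gripper": -0.4,"x": 0,"y": 0,"z": 0.025,"ax": 0,"ay": 0,"az": 0},
    {"gripper": -0.4,"x": 0,"y": 0,"z": 0.014,"ax": 0,"ay": 0,"az": 0},
    {"gripper": -0.4,"x": 0,"y": 0,"z": 0.0045,"ax": 0,"ay": 0,"az": 0},
    {"gripper": -0.4,"x": 0,"y": 0,"z": 0,"ax": 0,"ay": 0,"az": 0},
  ],
)

```text
time_s: 34.8
eef_pos: [635.2, -204.0, 3.7]
tcp_rot: [[-0.125, 0.992, -0.002], [0.992, 0.125, -0.001], [-0.001, -0.002, -1.0]]
ft_force: [-1.0, -0.4, -0.7]
finger_gap: 0.46
gripper_force: 32.6
```

drive_tool(
  deltas=[
    {"gripper": -0.4,"x": 0,"y": 0,"z": 0,"ax": 0,"ay": 0,"az": 0},
    {"gripper": 0.1,"x": 0,"y": 0,"z": 0,"ax": 0,"ay": 0,"az": 0},
    {"gripper": 0.5,"x": 0,"y": 0,"z": 0,"ax": 0,"ay": 0,"az": 0},
    {"gripper": 0.8,"x": 0,"y": 0,"z": 0,"ax": 0,"ay": 0,"az": 0},
    {"gripper": 0.8,"x": 0,"y": 0,"z": -0.005,"ax": 0,"ay": 0,"az": 0},
  ],
)

```text
time_s: 35.3
eef_pos: [635.0, -203.8, 8.1]
tcp_rot: [[-0.127, 0.992, -0.002], [0.992, 0.127, -0.001], [-0.001, -0.003, -1.0]]
ft_force: [-0.8, 0.5, 0.7]
finger_gap: 0.906
gripper_force: 0.0
```

drive_tool(
  deltas=[
    {"gripper": 0.8,"x": 0,"y": 0,"z": -0.04,"ax": 0,"ay": 0,"az": 0},
    {"gripper": 0.8,"x": 0,"y": 0,"z": -0.045,"ax": 0,"ay": 0,"az": 0},
    {"gripper": 1,"x": 0,"y": 0,"z": -0.045,"ax": 0,"ay": 0,"az": 0},
    {"gripper": 1,"x": 0,"y": 0,"z": 0,"ax": 0,"ay": 0,"az": 0},
    {"gripper": 1,"x": 0,"y": 0,"z": 0,"ax": 0,"ay": 0,"az": 0},
  ],
)

```text
time_s: 35.8
eef_pos: [636.1, -203.7, 139.8]
tcp_rot: [[-0.127, 0.992, 0.001], [0.992, 0.127, -0.001], [-0.002, 0.001, -1.0]]
ft_force: [-0.1, 0.2, -0.8]
finger_gap: 1.002
gripper_force: 0.0
```

```bash
python3 - <<'E'
from h import *
p=near("tester",TEST,[635.4,-203.9,97],24); save(p,"t4"); print(quads(p))
# inner outline with the tester in it: dark contour near mark
q=[635.4,-203.9,np.radians(97)]
im=np.clip(p["image"][:,:,::-1]*1.4,0,255).astype(np.uint8)
c=proj(p,[[635.4,-203.9,0]])[0]; x,y=int(c[0]),int(c[1]); print(x,y)
cv2.imwrite("pics/t4c.png",cv2.resize(im[max(0,y-90):y+90,max(0,x-110):x+110],None,fx=3,fy=3,interpolation=2))
E
```

```text
tcp [ 635.4 -203.4  138.4] yaw 97.29 t 35.85
tester 0.96 [297.0, 160.1, 343.5, 233.1] fit [ 635.2 -202.8] 98.17 iou 0.923 move tool mm [ 0.6 -0.2 -0. ] az -0.88 rgb [38 51 87]
[([635.7, -204.1], [58.3, 79.8], 97.09)]
318 192
```

View pics/t4c.png

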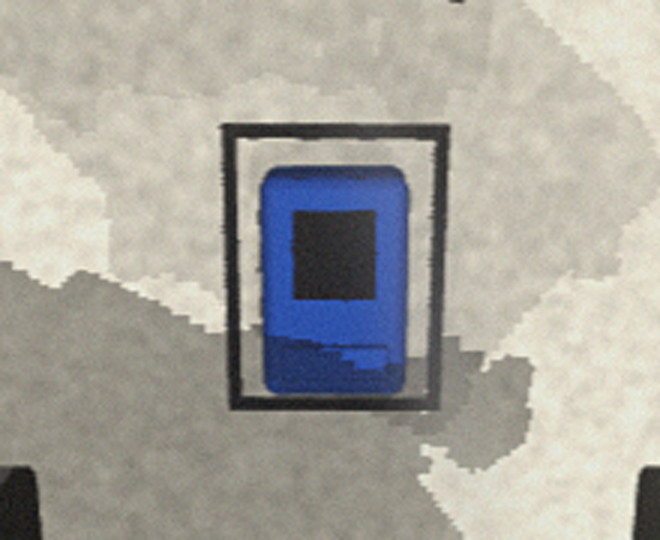

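drive_tool(
  deltas=[
    {"gripper": 1,"x": 0,"y": -0.0328,"z": 0,"ax": 0,"ay": 0,"az": 0},
    {"gripper": 1,"x": 0,"y": -0.0328,"z": 0,"ax": 0,"ay": 0,"az": 0},
    {"gripper": 1,"x": -0.0025,"y": -0.0328,"z": 0,"ax": 0,"ay": 0,"az": 0},
    {"gripper": 1,"x": 0,"y": -0.0328,"z": 0,"ax": 0,"ay": 0,"az": 0},
    {"gripper": 1,"x": 0,"y": -0.0328,"z": 0,"ax": 0,"ay": 0,"az": 0},
  ],
)

```text
time_s: 36.4
eef_pos: [471.0, -226.9, 137.5]
tcp_rot: [[-0.126, 0.992, -0.004], [0.992, 0.126, -0.001], [-0.001, -0.004, -1.0]]
ft_force: [0.3, -0.0, -0.0]
finger_gap: 0.999
gripper_force: 0.0
```

drive_tool(
  deltas=[
    {"gripper": 1,"x": 0,"y": -0.0328,"z": 0,"ax": 0,"ay": 0,"az": 0},
    {"gripper": 1,"x": 0,"y": 0,"z": 0,"ax": 0,"ay": 0,"az": 8.06},
    {"gripper": 1,"x": 0,"y": 0,"z": 0,"ax": 0,"ay": 0,"az": 8.06},
    {"gripper": 1,"x": 0,"y": 0,"z": 0,"ax": 0,"ay": 0,"az": 8.06},
    {"gripper": 1,"x": 0,"y": 0,"z": 0,"ax": 0,"ay": 0,"az": 8.06},
  ],
)

```text
time_s: 36.9
eef_pos: [439.9, -230.9, 137.9]
tcp_rot: [[0.427, 0.904, -0.003], [0.904, -0.427, -0.001], [-0.003, -0.002, -1.0]]
ft_force: [0.2, -0.3, -0.4]
finger_gap: 0.999
gripper_force: 0.0
```

drive_tool(
  deltas=[
    {"gripper": 1,"x": 0,"y": 0,"z": 0,"ax": 0,"ay": 0,"az": 8.06},
    {"gripper": 1,"x": 0,"y": 0,"z": 0,"ax": 0,"ay": 0,"az": 8.06},
    {"gripper": 1,"x": 0,"y": 0,"z": 0,"ax": 0,"ay": 0,"az": 8.06},
    {"gripper": 1,"x": 0,"y": 0,"z": 0,"ax": 0,"ay": 0,"az": 8.06},
    {"gripper": 1,"x": 0,"y": 0,"z": 0,"ax": 0,"ay": 0,"az": 8.06},
  ],
)

```text
time_s: 37.4
eef_pos: [439.9, -230.9, 137.9]
tcp_rot: [[0.911, 0.413, -0.003], [0.413, -0.911, -0.002], [-0.004, 0.0, -1.0]]
ft_force: [-0.4, 0.9, -0.0]
finger_gap: 1.001
gripper_force: 0.0
```

drive_tool(
  deltas=[
    {"gripper": 1,"x": 0,"y": 0,"z": 0,"ax": 0,"ay": 0,"az": 8.06},
    {"gripper": 1,"x": 0,"y": 0,"z": 0,"ax": 0,"ay": 0,"az": 8.06},
    {"gripper": 1,"x": 0,"y": 0,"z": 0,"ax": 0,"ay": 0,"az": 8.06},
    {"gripper": 1,"x": 0,"y": 0,"z": 0,"ax": 0,"ay": 0,"az": 8.06},
    {"gripper": 1,"x": 0,"y": 0,"z": 0,"ax": 0,"ay": 0,"az": 0},
  ],
)

```text
time_s: 37.9
eef_pos: [439.9, -231.0, 137.8]
tcp_rot: [[0.991, -0.133, -0.004], [-0.133, -0.991, -0.003], [-0.004, 0.003, -1.0]]
ft_force: [0.2, 0.3, 0.3]
finger_gap: 0.999
gripper_force: 0.0
```

drive_tool(
  deltas=[
    {"gripper": 1,"x": 0,"y": 0,"z": 0,"ax": 0,"ay": 0,"az": 0},
    {"gripper": 1,"x": 0,"y": 0,"z": 0,"ax": 0,"ay": 0,"az": 0},
  ],
)

```text
time_s: 38.1
eef_pos: [440.4, -231.1, 138.5]
tcp_rot: [[0.992, -0.127, -0.002], [-0.127, -0.992, -0.001], [-0.002, 0.002, -1.0]]
ft_force: [-0.4, -0.3, 0.8]
finger_gap: 1.002
gripper_force: 0.0
```

```bash
python3 - <<'E'
from h import *
p=near("case",CASE,[440,-231,-7.5],18); save(p,"k1")
E
```

```text
tcp [ 440.5 -231.1  138.6] yaw -7.36 t 38.15
```

```bash
python3 - <<'E'
from h import *
for c in("wrist","top","scene"):
    p=cams.capture(c); save(p,"k_"+c)
    for n in("case","tester","pen_a"):
        for d in models.silhouettes(n,p): r=rect(p,d["region"],18); print(c,n,round(d["conf"],2),np.round(d["bbox"]),np.round(r[0]),np.round(r[1]),round(r[2],1))
E
python3 -c "
import cv2;a=cv2.imread('pics/k_wrist.png');cv2.imwrite('pics/k_w2.png',cv2.convertScaleAbs(a,alpha=1.5))"
```

```text
wrist case 0.84 [299. 117. 346. 267.] [ 442. -232.] [ 37. 129.] 81.7
wrist tester 0.69 [ 12. 232. 102. 309.] [404.   7.] [42. 81.] 34.3
wrist pen_a 0.96 [532.   4. 571.  75.] [ 536. -410.] [22. 50.] 82.2
wrist pen_a 0.56 [462.   3. 497.  78.] [ 543. -359.] [18. 49.] 82.5
wrist pen_a 0.38 [432.   0. 580. 160.] [ 510. -376.] [ 94. 111.] 81.9
top tester 0.47 [350. 196. 373. 207.] [ 634. -203.] [43. 63.] 8.0
top tester 0.43 [281. 261. 300. 274.] [409.  18.] [23. 68.] 30.2
top pen_a 0.61 [423. 196. 433. 239.] [ 585. -415.] [ 16. 133.] 82.0
scene case 0.75 [264. 172. 276. 202.] [ 451. -232.] [ 38. 137.] 82.1
scene case 0.34 [305. 255. 316. 262.] [ 779. -130.] [38. 36.] 21.9
scene tester 0.63 [328. 165. 345. 176.] [412.  11.] [50. 73.] 39.9
scene tester 0.59 [275. 217. 296. 235.] [ 644. -203.] [56. 64.] 8.8
scene pen_a 0.65 [232. 199. 242. 234.] [ 574. -362.] [ 19. 129.] 82.6
scene pen_a 0.6 [167. 204. 195. 218.] [ 517. -548.] [140.  18.] 41.7
scene pen_a 0.49 [217. 202. 226. 233.] [ 568. -412.] [ 19. 134.] 82.4
scene pen_a 0.26 [408. 146. 444. 172.] [416. 362.] [142. 126.] 87.4
scene pen_a 0.19 [171. 189. 245. 301.] [ 579. -386.] [ 93. 247.] 83.1
```

View pics/k_w2.png

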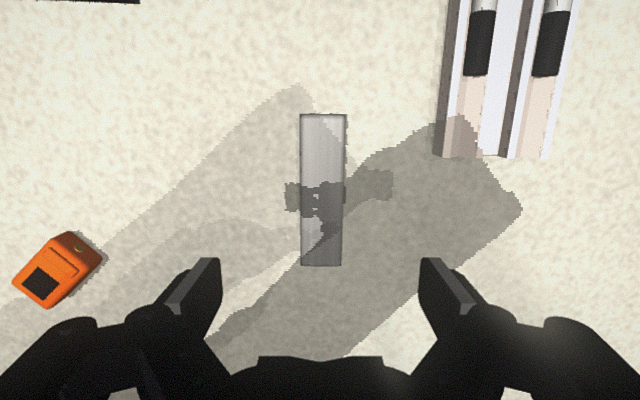

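```bash
python3 - <<'E'
from h import *
p=near("case",CASE,[440,-231,-7.5],18)
print(onz(p,[(300.5,115),(345.5,115),(301,265.5),(341,265.5)],18).round(1).tolist())
E
```

```text
tcp [ 440.6 -231.1  138.7] yaw -7.5 t 38.85
case 0.86 [297.0, 115.6, 347.9, 267.1] fit [ 441.  -231.2] -7.97 iou 0.954 move tool mm [ 0.4  0.1 -0. ] az 0.47 rgb [97 95 92]
[[506.8, -223.8, 18.0], [502.4, -258.1, 18.0], [380.8, -205.7, 18.0], [376.3, -240.4, 18.0]]
```

drive_tool(
  deltas=[
    {"gripper": 1,"x": 0,"y": 0,"z": 0.045,"ax": 0,"ay": 0,"az": 0.5},
    {"gripper": 1,"x": 0,"y": 0,"z": 0.045,"ax": 0,"ay": 0,"az": 0},
    {"gripper": 1,"x": 0,"y": 0,"z": 0.03,"ax": 0,"ay": 0,"az": 0},
    {"gripper": 1,"x": 0,"y": 0,"z": 0.0165,"ax": 0,"ay": 0,"az": 0},
    {"gripper": 1,"x": 0,"y": 0,"z": 0,"ax": 0,"ay": 0,"az": 0},
  ],
)

```text
time_s: 39.4
eef_pos: [439.2, -231.2, 0.6]
tcp_rot: [[0.99, -0.14, -0.005], [-0.14, -0.99, -0.001], [-0.004, 0.002, -1.0]]
ft_force: [-0.1, -0.4, 1.2]
finger_gap: 1.002
gripper_force: 0.0
```

drive_tool(
  deltas=[
    {"gripper": 0,"x": 0,"y": 0,"z": 0,"ax": 0,"ay": 0,"az": 0},
    {"gripper": -0.5,"x": 0,"y": 0,"z": 0,"ax": 0,"ay": 0,"az": 0},
    {"gripper": -0.5,"x": 0,"y": 0,"z": 0,"ax": 0,"ay": 0,"az": 0},
    {"gripper": -0.5,"x": 0,"y": 0,"z": 0,"ax": 0,"ay": 0,"az": 0},
    {"gripper": -0.5,"x": 0,"y": 0,"z": 0,"ax": 0,"ay": 0,"az": 0},
  ],
  newtons=40,
)

```text
time_s: 39.9
eef_pos: [441.0, -231.3, 3.1]
tcp_rot: [[0.99, -0.139, -0.0], [-0.139, -0.99, -0.001], [0.0, 0.001, -1.0]]
ft_force: [-2.3, 2.6, 12.9]
finger_gap: 0.412
gripper_force: 38.9
```

drive_tool(
  deltas=[
    {"gripper": -0.5,"x": 0,"y": 0,"z": 0,"ax": 0,"ay": 0,"az": 0},
    {"gripper": -0.5,"x": 0,"y": 0,"z": 0,"ax": 0,"ay": 0,"az": 0},
  ],
)

```text
time_s: 40.1
eef_pos: [441.0, -231.3, 3.1]
tcp_rot: [[0.99, -0.139, -0.0], [-0.139, -0.99, -0.001], [0.0, 0.001, -1.0]]
ft_force: [-1.4, 3.0, 13.5]
finger_gap: 0.412
gripper_force: 38.9
```

drive_tool(
  deltas=[
    {"gripper": -0.5,"x": 0,"y": 0,"z": -0.02,"ax": 0,"ay": 0,"az": 0},
    {"gripper": -0.5,"x": 0,"y": 0,"z": -0.04,"ax": 0,"ay": 0,"az": 0},
    {"gripper": -0.5,"x": 0,"y": 0,"z": -0.04,"ax": 0,"ay": 0,"az": 0},
    {"gripper": -0.5,"x": 0.0249,"y": -0.0305,"z": 0,"ax": 0,"ay": 0,"az": 0},
    {"gripper": -0.5,"x": 0.0249,"y": -0.0305,"z": 0,"ax": 0,"ay": 0,"az": 0},
  ],
)

```text
time_s: 40.6
eef_pos: [499.7, -177.1, 103.8]
tcp_rot: [[0.99, -0.141, 0.002], [-0.141, -0.99, -0.001], [0.002, 0.001, -1.0]]
ft_force: [0.3, -0.4, -2.0]
finger_gap: 0.407
gripper_force: 41.9
```

drive_tool(
  deltas=[
    {"gripper": -0.5,"x": 0.0249,"y": -0.0305,"z": 0,"ax": 0,"ay": 0,"az": 0},
    {"gripper": -0.5,"x": 0.0249,"y": -0.0305,"z": 0,"ax": 0,"ay": 0,"az": 0},
    {"gripper": -0.5,"x": 0.0249,"y": -0.0305,"z": 0,"ax": 0,"ay": 0,"az": 0},
    {"gripper": -0.5,"x": 0.0249,"y": -0.0305,"z": 0,"ax": 0,"ay": 0,"az": 0},
    {"gripper": -0.5,"x": 0.0249,"y": -0.0305,"z": 0,"ax": 0,"ay": 0,"az": 0},
  ],
)

```text
time_s: 41.1
eef_pos: [643.9, -42.3, 102.0]
tcp_rot: [[0.99, -0.139, -0.001], [-0.139, -0.99, -0.001], [-0.001, 0.001, -1.0]]
ft_force: [-0.6, -0.6, -0.1]
finger_gap: 0.409
gripper_force: 41.9
```

drive_tool(
  deltas=[
    {"gripper": -0.5,"x": 0,"y": 0,"z": 0,"ax": 0,"ay": 0,"az": -8.05},
    {"gripper": -0.5,"x": 0,"y": 0,"z": 0,"ax": 0,"ay": 0,"az": -8.05},
    {"gripper": -0.5,"x": 0,"y": 0,"z": 0,"ax": 0,"ay": 0,"az": -8.05},
    {"gripper": -0.5,"x": 0,"y": 0,"z": 0,"ax": 0,"ay": 0,"az": -8.05},
    {"gripper": -0.5,"x": 0,"y": 0,"z": 0,"ax": 0,"ay": 0,"az": -8.05},
  ],
)

```text
time_s: 41.6
eef_pos: [642.8, -43.8, 102.0]
tcp_rot: [[0.843, 0.539, -0.001], [0.539, -0.843, -0.002], [-0.002, 0.001, -1.0]]
ft_force: [-0.7, 0.2, -1.0]
finger_gap: 0.41
gripper_force: 41.9
```

drive_tool(
  deltas=[
    {"gripper": -0.5,"x": 0,"y": 0,"z": 0,"ax": 0,"ay": 0,"az": -8.05},
    {"gripper": -0.5,"x": 0,"y": 0,"z": 0,"ax": 0,"ay": 0,"az": -8.05},
    {"gripper": -0.5,"x": 0,"y": 0,"z": 0,"ax": 0,"ay": 0,"az": -8.05},
    {"gripper": -0.5,"x": 0,"y": 0,"z": 0,"ax": 0,"ay": 0,"az": -8.05},
    {"gripper": -0.5,"x": 0,"y": 0,"z": 0,"ax": 0,"ay": 0,"az": -8.05},
  ],
)

```text
time_s: 42.1
eef_pos: [642.8, -43.9, 102.1]
tcp_rot: [[0.295, 0.955, -0.001], [0.955, -0.295, -0.002], [-0.002, -0.001, -1.0]]
ft_force: [-0.1, -0.3, -1.4]
finger_gap: 0.411
gripper_force: 41.9
```

drive_tool(
  deltas=[
    {"gripper": -0.5,"x": 0,"y": 0,"z": 0,"ax": 0,"ay": 0,"az": -8.05},
    {"gripper": -0.5,"x": 0,"y": 0,"z": 0,"ax": 0,"ay": 0,"az": 0},
    {"gripper": -0.5,"x": 0,"y": 0,"z": 0,"ax": 0,"ay": 0,"az": 0},
    {"gripper": -0.5,"x": 0,"y": 0,"z": 0,"ax": 0,"ay": 0,"az": 0},
  ],
)

```text
time_s: 42.5
eef_pos: [642.8, -44.0, 101.7]
tcp_rot: [[0.168, 0.986, -0.002], [0.986, -0.168, -0.002], [-0.002, -0.001, -1.0]]
ft_force: [-0.2, 0.9, -0.9]
finger_gap: 0.412
gripper_force: 41.9
```

```bash
python3 - <<'E'
from h import *
p=cams.capture("wrist"); save(p,"k2"); print(quads(p)); s=manip.get_state(); t=np.array(s["eef_pos"]); R=np.array(s["tcp_rot"]); print(t,s["finger_gap"])
print("to mark mm",np.round((np.array([643.3,-43.8,t[2]])-t)@R,1),np.degrees(np.arctan2(R[1,0],R[0,0])))
# held case position in the tool frame
for d in models.silhouettes("case",p)[:2]:
    z=t[2]-3.1; f,sc=fit(p,[c+[0,0,z] for c in CASE],d["region"],[t[0],t[1],np.radians(80.6)]); print(d["conf"],d["bbox"],"case in tool",np.round((np.array([f[0],f[1],t[2]])-t)@R,1),np.degrees(f[2]),sc)
E
```

```text
[]
[642.84143205 -43.92827871 101.60202851] 0.4107179215638296
to mark mm [ 0.2  0.4 -0. ] 80.39686701397241
0.63 [272.0, 122.5, 365.9, 359.7] case in tool [ 1.3  0.4 -0. ] 80.43455908069006 0.8258571904127829
```

drive_tool(
  deltas=[
    {"gripper": -0.5,"x": -0.001,"y": 0.0004,"z": 0.04,"ax": 0,"ay": 0,"az": -0.2},
    {"gripper": -0.5,"x": 0,"y": 0,"z": 0.03,"ax": 0,"ay": 0,"az": 0},
    {"gripper": -0.5,"x": 0,"y": 0,"z": 0.02,"ax": 0,"ay": 0,"az": 0},
    {"gripper": -0.5,"x": 0,"y": 0,"z": 0.0075,"ax": 0,"ay": 0,"az": 0},
    {"gripper": -0.5,"x": 0,"y": 0,"z": 0,"ax": 0,"ay": 0,"az": 0},
  ],
)

```text
time_s: 43.1
eef_pos: [642.6, -45.4, 3.7]
tcp_rot: [[0.162, 0.987, -0.003], [0.987, -0.162, -0.002], [-0.002, -0.003, -1.0]]
ft_force: [0.4, -0.7, -1.0]
finger_gap: 0.41
gripper_force: 43.5
```

drive_tool(
  deltas=[
    {"gripper": -0.5,"x": 0,"y": 0,"z": 0.0005,"ax": 0,"ay": 0,"az": 0},
    {"gripper": 0,"x": 0,"y": 0,"z": 0,"ax": 0,"ay": 0,"az": 0},
    {"gripper": 0.4,"x": 0,"y": 0,"z": 0,"ax": 0,"ay": 0,"az": 0},
    {"gripper": 0.7,"x": 0,"y": 0,"z": 0,"ax": 0,"ay": 0,"az": 0},
    {"gripper": 0.7,"x": 0,"y": 0,"z": -0.005,"ax": 0,"ay": 0,"az": 0},
  ],
)

```text
time_s: 43.6
eef_pos: [642.7, -45.1, 8.5]
tcp_rot: [[0.161, 0.987, -0.002], [0.987, -0.161, -0.001], [-0.002, -0.002, -1.0]]
ft_force: [0.4, 0.4, -0.1]
finger_gap: 0.85
gripper_force: 0.0
```

drive_tool(
  deltas=[
    {"gripper": 0.8,"x": 0,"y": 0,"z": -0.04,"ax": 0,"ay": 0,"az": 0},
    {"gripper": 0.8,"x": 0,"y": 0,"z": -0.045,"ax": 0,"ay": 0,"az": 0},
    {"gripper": 1,"x": 0,"y": 0,"z": -0.045,"ax": 0,"ay": 0,"az": 0},
    {"gripper": 1,"x": -0.03,"y": 0,"z": -0.035,"ax": 0,"ay": 0,"az": 0},
    {"gripper": 1,"x": -0.03,"y": 0,"z": -0.035,"ax": 0,"ay": 0,"az": 0},
  ],
)

```text
time_s: 44.1
eef_pos: [633.6, -104.1, 210.9]
tcp_rot: [[0.159, 0.987, -0.001], [0.987, -0.159, -0.001], [-0.001, -0.001, -1.0]]
ft_force: [0.3, -0.5, 0.0]
finger_gap: 1.0
gripper_force: 0.0
```

drive_tool(
  deltas=[
    {"gripper": 1,"x": -0.03,"y": 0,"z": -0.035,"ax": 0,"ay": 0,"az": 0},
    {"gripper": 1,"x": -0.03,"y": 0,"z": -0.035,"ax": 0,"ay": 0,"az": 0},
    {"gripper": 1,"x": 0,"y": 0,"z": 0,"ax": 0,"ay": 0,"az": 0},
    {"gripper": 1,"x": 0,"y": 0,"z": 0,"ax": 0,"ay": 0,"az": 0},
    {"gripper": 1,"x": 0,"y": 0,"z": 0,"ax": 0,"ay": 0,"az": 0},
  ],
)

```text
time_s: 44.6
eef_pos: [623.9, -162.1, 278.0]
tcp_rot: [[0.16, 0.987, -0.003], [0.987, -0.16, -0.001], [-0.001, -0.002, -1.0]]
ft_force: [0.1, 0.5, -0.2]
finger_gap: 1.001
gripper_force: 0.0
```

```bash
python3 - <<'E'
from h import *
p=near("case",CASE,[643.3,-43.8,80.6],18); save(p,"k3"); print(quads(p))
near("tester",TEST,[635.4,-203.9,97],24)
im=np.clip(p["image"][:,:,::-1]*1.4,0,255).astype(np.uint8)
t=cams.capture("scene"); save(t,"s2"); print([(d["bbox"],d["conf"]) for d in models.find_in("bin_a",t)])
print([(d["bbox"],d["conf"]) for d in models.find_in("dock",t)+models.find_in("pen_a",t)])
s=np.clip(t["image"][:,:,::-1]*1.6,0,255).astype(np.uint8)
out=np.vstack([cv2.resize(im[:260],(640,260)),cv2.resize(s[110:270,160:480],(640,320),interpolation=2)]); cv2.imwrite("pics/fin.png",out)
E
```

```text
tcp [ 624.  -161.9  277.8] yaw 80.82 t 44.65
case 0.65 [303.3, 4.4, 338.9, 122.5] fit [642.8 -43.2] 80.07 iou 0.95 move tool mm [120.2  -0.3  -0.2] az 0.75 rgb [127 124 121]
[]
tcp [ 624.  -162.1  277.8] yaw 80.82 t 44.75
tester 0.76 [343.7, 186.2, 382.8, 239.2] fit [ 667.7 -228.1] 96.27 iou 0.93 move tool mm [-58.2  53.7  -0.1] az -15.46 rgb [55 64 89]
[([402.7, 127.6, 433.8, 150.6], 0.71), ([408.9, 146.9, 444.2, 174.2], 0.6)]
[([162.2, 190.8, 244.1, 306.6], 0.69), ([220.6, 202.1, 227.7, 233.4], 0.49), ([410.8, 147.7, 440.9, 175.6], 0.47), ([382.8, 217.1, 404.9, 248.8], 0.16), ([232.5, 202.7, 243.8, 232.7], 0.71), ([165.3, 199.8, 196.0, 220.7], 0.71), ([215.6, 201.5, 226.9, 230.5], 0.53), ([403.8, 124.7, 438.5, 153.9], 0.51)]
```

View pics/fin.png

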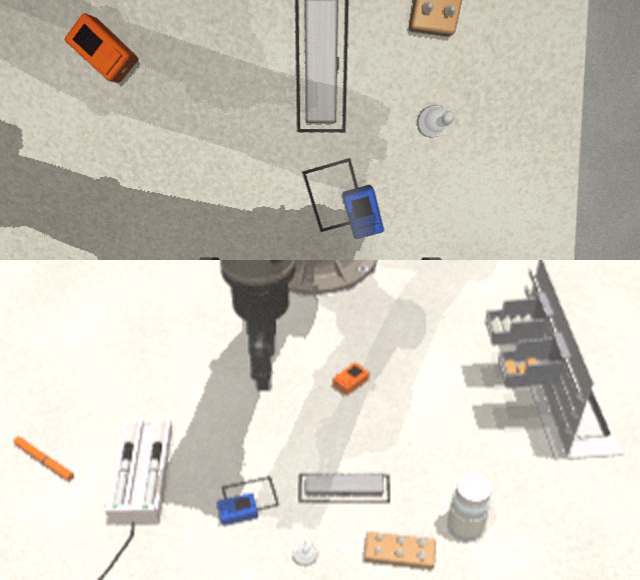

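drive_tool(
  deltas=[
    {"gripper": 1,"x": -0.0291,"y": 0.0269,"z": 0,"ax": 0,"ay": 0,"az": 0},
    {"gripper": 1,"x": -0.0291,"y": 0.0268,"z": 0,"ax": 0,"ay": 0,"az": 0},
    {"gripper": 1,"x": 0,"y": 0,"z": 0.045,"ax": 0,"ay": 0,"az": -7.7},
    {"gripper": 1,"x": 0,"y": 0,"z": 0.045,"ax": 0,"ay": 0,"az": -7.7},
    {"gripper": 1,"x": 0,"y": 0,"z": 0.045,"ax": 0,"ay": 0,"az": 0},
  ],
)

```text
time_s: 45.5
eef_pos: [667.5, -229.8, 142.3]
tcp_rot: [[-0.112, 0.994, -0.001], [0.994, 0.112, -0.001], [-0.001, -0.001, -1.0]]
ft_force: [1.1, 0.7, 0.2]
finger_gap: 0.997
gripper_force: 0.0
```

drive_tool(
  deltas=[
    {"gripper": 1,"x": 0,"y": 0,"z": 0.035,"ax": 0,"ay": 0,"az": 0},
    {"gripper": 1,"x": 0,"y": 0,"z": 0,"ax": 0,"ay": 0,"az": 0},
    {"gripper": 1,"x": 0,"y": 0,"z": 0,"ax": 0,"ay": 0,"az": 0},
    {"gripper": 1,"x": 0,"y": 0,"z": 0,"ax": 0,"ay": 0,"az": 0},
  ],
)

```text
time_s: 45.9
eef_pos: [668.6, -230.2, 111.3]
tcp_rot: [[-0.107, 0.994, 0.001], [0.994, 0.107, -0.002], [-0.003, 0.001, -1.0]]
ft_force: [-0.0, 0.2, 1.1]
finger_gap: 0.999
gripper_force: 0.0
```

```bash
cat >> h.py <<'E'
def blue(q0):
    p=cams.capture("wrist"); s=manip.get_state(); t=np.array(s["eef_pos"]); R=np.array(s["tcp_rot"]); yaw=np.degrees(np.arctan2(R[1,0],R[0,0]))
    im=p["image"].astype(int); m=(im[...,2]>im[...,0]*1.5)&(im[...,2]>25)
    n,l,st,_=cv2.connectedComponentsWithStats(m.astype(np.uint8)); k=1+st[1:,4].argmax()
    h=np.zeros((400,640),np.uint8); cv2.fillConvexPoly(h,cv2.convexHull(np.argwhere(l==k)[:,::-1].astype(np.int32)),1)
    f,sc=fit(p,TEST,h>0,[q0[0],q0[1],np.radians(q0[2])]); print("blue",st[k],np.round(f[:2],1),np.degrees(f[2]),sc,"move",np.round((np.r_[f[:2],t[2]]-t)@R,1),"az",yaw-np.degrees(f[2]),"tcp",t)
E
python3 - <<'E'
from h import *
near("tester",TEST,[667.7,-228,96],24); blue([667.7,-228,96])
E
```

```text
tcp [ 668.6 -230.1  111.3] yaw 96.15 t 45.95
tester 0.61 [292.2, 160.6, 346.1, 243.0] fit [ 668.  -228.6] 95.9 iou 0.911 move tool mm [ 1.5 -0.5 -0. ] az 0.25 rgb [37 49 85]
blue [ 292  160   55   85 3426] [ 668.1 -227.5] 94.80384581472406 0.9138561560341325 move [ 2.3 -0.  -0. ] az 1.3513259253313947 tcp [ 668.36463484 -229.76990918  110.76952093]
```

drive_tool(
  deltas=[
    {"gripper": 1,"x": 0.002,"y": 0,"z": 0.04,"ax": 0,"ay": 0,"az": 0.6},
    {"gripper": 1,"x": 0,"y": 0,"z": 0.04,"ax": 0,"ay": 0,"az": 0},
    {"gripper": 1,"x": 0,"y": 0,"z": 0.02,"ax": 0,"ay": 0,"az": 0},
    {"gripper": 1,"x": 0,"y": 0,"z": 0.008,"ax": 0,"ay": 0,"az": 0},
    {"gripper": 1,"x": 0,"y": 0,"z": 0,"ax": 0,"ay": 0,"az": 0},
  ],
)

```text
time_s: 46.55
eef_pos: [667.2, -228.0, 1.0]
tcp_rot: [[-0.096, 0.995, -0.002], [0.995, 0.096, -0.002], [-0.001, -0.002, -1.0]]
ft_force: [-0.8, 1.1, 0.4]
finger_gap: 0.999
gripper_force: 0.0
```

drive_tool(
  deltas=[
    {"gripper": 0,"x": 0,"y": 0,"z": 0,"ax": 0,"ay": 0,"az": 0},
    {"gripper": -0.4,"x": 0,"y": 0,"z": 0,"ax": 0,"ay": 0,"az": 0},
    {"gripper": -0.4,"x": 0,"y": 0,"z": 0,"ax": 0,"ay": 0,"az": 0},
    {"gripper": -0.4,"x": 0,"y": 0,"z": 0,"ax": 0,"ay": 0,"az": 0},
    {"gripper": -0.4,"x": 0,"y": 0,"z": 0,"ax": 0,"ay": 0,"az": 0},
  ],
  newtons=30,
)

```text
time_s: 47.05
eef_pos: [667.7, -227.9, 2.1]
tcp_rot: [[-0.097, 0.995, -0.0], [0.995, 0.097, -0.002], [-0.002, -0.0, -1.0]]
ft_force: [-1.2, 1.5, 8.1]
finger_gap: 0.464
gripper_force: 29.8
```

drive_tool(
  deltas=[
    {"gripper": -0.4,"x": 0,"y": 0,"z": -0.02,"ax": 0,"ay": 0,"az": 0},
    {"gripper": -0.4,"x": 0,"y": 0,"z": -0.03,"ax": 0,"ay": 0,"az": 0},
    {"gripper": -0.4,"x": 0,"y": 0,"z": -0.01,"ax": 0,"ay": 0,"az": 0},
    {"gripper": -0.4,"x": 0,"y": 0,"z": 0,"ax": 0,"ay": 0,"az": 0},
    {"gripper": -0.4,"x": 0,"y": 0,"z": 0,"ax": 0,"ay": 0,"az": 0},
  ],
)

```text
time_s: 47.55
eef_pos: [667.1, -227.3, 60.8]
tcp_rot: [[-0.097, 0.995, -0.001], [0.995, 0.097, -0.001], [-0.001, -0.002, -1.0]]
ft_force: [0.2, 0.7, -1.7]
finger_gap: 0.46
gripper_force: 31.2
```

```bash
python3 - <<'E'
from h import *
s=manip.get_state(); t=np.array(s["eef_pos"]); R=np.array(s["tcp_rot"]); print(t,s["finger_gap"])
print("to mark mm",np.round((np.array([635.6,-204.,t[2]])-t)@R,1),np.degrees(np.arctan2(R[1,0],R[0,0])))
E
```

```text
[ 667.09681705 -227.26113033   60.83572441] 0.4602456643990742
to mark mm [ 26.2 -29.1   0. ] 95.56026164732393
```

drive_tool(
  deltas=[
    {"gripper": -0.4,"x": 0.0131,"y": -0.0146,"z": 0,"ax": 0,"ay": 0,"az": 0},
    {"gripper": -0.4,"x": 0.0131,"y": -0.0146,"z": 0,"ax": 0,"ay": 0,"az": -1.5},
    {"gripper": -0.4,"x": 0,"y": 0,"z": 0.03,"ax": 0,"ay": 0,"az": 0},
    {"gripper": -0.4,"x": 0,"y": 0,"z": 0.02,"ax": 0,"ay": 0,"az": 0},
    {"gripper": -0.4,"x": 0,"y": 0,"z": 0.008,"ax": 0,"ay": 0,"az": 0},
  ],
)

```text
time_s: 48.05
eef_pos: [633.6, -203.7, 0.5]
tcp_rot: [[-0.123, 0.992, -0.006], [0.992, 0.123, -0.0], [0.001, -0.006, -1.0]]
ft_force: [-17.6, 7.1, 46.6]
finger_gap: 0.462
gripper_force: 38.6
```

drive_tool(
  deltas=[
    {"gripper": -0.4,"x": 0,"y": 0,"z": 0,"ax": 0,"ay": 0,"az": 0},
    {"gripper": -0.4,"x": 0,"y": 0,"z": 0,"ax": 0,"ay": 0,"az": 0},
  ],
)

```text
time_s: 48.25
eef_pos: [635.1, -204.6, 2.3]
tcp_rot: [[-0.122, 0.992, -0.003], [0.992, 0.122, -0.001], [-0.001, -0.003, -1.0]]
ft_force: [-0.3, -0.3, -0.5]
finger_gap: 0.462
gripper_force: 32.6
```

drive_tool(
  deltas=[
    {"gripper": 0.1,"x": 0,"y": 0,"z": 0,"ax": 0,"ay": 0,"az": 0},
    {"gripper": 0.5,"x": 0,"y": 0,"z": 0,"ax": 0,"ay": 0,"az": 0},
    {"gripper": 0.8,"x": 0,"y": 0,"z": 0,"ax": 0,"ay": 0,"az": 0},
    {"gripper": 0.8,"x": 0,"y": 0,"z": -0.005,"ax": 0,"ay": 0,"az": 0},
    {"gripper": 0.8,"x": 0,"y": 0,"z": -0.03,"ax": 0,"ay": 0,"az": 0},
  ],
)

```text
time_s: 48.75
eef_pos: [633.8, -203.8, 35.9]
tcp_rot: [[-0.123, 0.992, -0.006], [0.992, 0.123, -0.001], [0.0, -0.006, -1.0]]
ft_force: [0.2, 0.6, 0.4]
finger_gap: 0.898
gripper_force: 0.0
```

drive_tool(
  deltas=[
    {"gripper": 1,"x": 0,"y": 0,"z": -0.045,"ax": 0,"ay": 0,"az": 0},
    {"gripper": 1,"x": 0,"y": 0,"z": -0.045,"ax": 0,"ay": 0,"az": 0},
    {"gripper": 1,"x": 0,"y": 0,"z": -0.04,"ax": 0,"ay": 0,"az": 0},
    {"gripper": 1,"x": 0,"y": 0,"z": -0.04,"ax": 0,"ay": 0,"az": 0},
    {"gripper": 1,"x": 0,"y": 0,"z": -0.04,"ax": 0,"ay": 0,"az": 0},
  ],
)

```text
time_s: 49.25
eef_pos: [635.5, -204.2, 250.2]
tcp_rot: [[-0.122, 0.992, -0.001], [0.992, 0.122, -0.001], [-0.001, -0.001, -1.0]]
ft_force: [1.3, 0.1, -1.3]
finger_gap: 1.002
gripper_force: 0.0
```

drive_tool(
  deltas=[
    {"gripper": 1,"x": 0,"y": 0,"z": 0,"ax": 0,"ay": 0,"az": 0},
    {"gripper": 1,"x": 0,"y": 0,"z": 0,"ax": 0,"ay": 0,"az": 0},
    {"gripper": 1,"x": 0,"y": 0,"z": 0,"ax": 0,"ay": 0,"az": 0},
  ],
)

```text
time_s: 49.55
eef_pos: [635.5, -203.8, 247.1]
tcp_rot: [[-0.123, 0.992, -0.003], [0.992, 0.123, -0.001], [-0.001, -0.003, -1.0]]
ft_force: [0.9, 0.1, 0.4]
finger_gap: 1.003
gripper_force: 0.0
```

```bash
python3 - <<'E'
from h import *
p=near("tester",TEST,[635.6,-204,97],24); print(quads(p)); save(p,"f1"); blue([635.6,-204,97])
near("case",CASE,[643,-43.8,80.6],18)
t=cams.capture("scene"); save(t,"s3"); print([(np.round(d["bbox"]),round(d["conf"],2)) for d in models.find_in("bin_a",t)])
for q,P in(("tester",TEST),("case",CASE)):
    for d in models.silhouettes(q,t):
        r=rect(t,d["region"],18)
        if d["conf"]>.4: print(q,d["conf"],np.round(r[0]),np.round(r[1]),r[2])
E
```

```text
tcp [ 635.4 -203.8  246.8] yaw 97.05 t 49.6
tester 0.97 [303.7, 145.6, 338.7, 201.9] fit [ 634.6 -204.3] 96.61 iou 0.939 move tool mm [-0.4 -0.8  0. ] az 0.44 rgb [43 56 92]
[([635.6, -203.8], [59.0, 80.6], 97.03)]
blue [ 303  145   35   55 1450] [ 635.3 -203.2] 97.74462577054462 0.8986679352997146 move [ 0.8 -0.  -0. ] az -0.706515577272782 tcp [ 635.41845719 -203.9924435   246.77838432]
tcp [ 635.5 -204.   246.9] yaw 97.04 t 49.75
case 0.98 [311.7, 3.7, 370.4, 89.9] fit [643.5 -42.4] 79.98 iou 0.952 move tool mm [159.4  27.7  -0.3] az 17.06 rgb [130 127 123]
[(array([402., 128., 435., 152.]), 0.98), (array([411., 148., 442., 175.]), 0.93)]
tester 0.72 [ 643. -204.] [52. 62.] 6.892230987548828
tester 0.55 [412.   9.] [56. 78.] 33.665122985839844
case 0.93 [651. -44.] [127.  42.] 81.12785339355469
```

```bash
python3 -c "
from workcell import manip; print(manip.close_job())"
```

```text
the job is handed in; nothing more can be done
None
```

I handed the job in at about 50 s on the robot's clock: both bins hang side by side on the top louvre, both pens were pushed until they touched the end stop, and the tester and the case lie squared inside their outlines. The tester got knocked out after I first placed it, so I put it back. I did not look closely at the pens again after pushing them.

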